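# Get the eyepiece out from among the stain bottles for cleaning

## Task

The eyepiece in the middle well of the stain stand is wanted for cleaning, but the three dropper bottles crowd it. First stand all three bottles upright in the enamelled tray, then stand the eyepiece, tube down as it is, in the middle of the lens-tissue booklet, and only then put every bottle back upright in the very well of the stand it came from, since the class uses the stains in that order. Set everything down rather than dropping it, never let a bottle tip over, and leave the screw pot and the lab timer where they are.

Things in the scene. Friction and masses are not known exactly. Their poses are not given: they have to be found in the camera images.
- purple_centre (a point): Dropper bottle with purple-blue stain (amber glass, dark purplish contents, black collar), 33 mm across, 100 mm tall, about 75 g, one rigid piece: sloping shoulder, black collar 24 mm across at 60 to 73 mm up, black rubber bulb 14 mm across from there to the top, by which to lift it. Starts upright in a corner well of the stand. The point is on its axis, half-way up (50 mm above its foot); z up.
- red_centre (a point): Dropper bottle with red stain (amber glass, red contents, black collar), 33 mm across, 100 mm tall, about 75 g, one rigid piece: sloping shoulder, black collar 24 mm across at 60 to 73 mm up, black rubber bulb 14 mm across from there to the top, by which to lift it. Starts upright in a corner well of the stand. The point is on its axis, half-way up (50 mm above its foot); z up.
- orange_centre (a point): Dropper bottle with orange-brown stain and a red collar (the only one with a red collar), 33 mm across, 100 mm tall, about 75 g, one rigid piece: sloping shoulder, red collar 24 mm across at 60 to 73 mm up, black rubber bulb 14 mm across from there to the top, by which to lift it. Starts upright in a corner well of the stand. The point is on its axis, half-way up (50 mm above its foot); z up.
- eyepiece_centre (a point): Black microscope eyepiece standing on its tube in the middle well of the stand, 30 mm across at the knurled rim, 42 mm tall, narrower towards the foot, about 50 g; to be gripped by its upper half, which stands clear of the stand. The point is on its axis, half-way up (21 mm above its foot); z is up along it.
- stand: Fixed light-wood block 130 x 130 x 12 mm with five round wells, 8 mm deep (floors 4 mm above the worktop), set like the five on a die: four 45 mm across at x, y = +-33 mm, one 36 mm across in the middle. Three corner wells hold the bottles, the fourth the screw pot; which is where changes. Origin: centre of its underside, x and y along its sides, z up.
- tray: Fixed shallow enamelled steel tray, white with a blue rim, 153 mm along its x by 253 mm along its y, rim 20 mm high, floor 2 mm above the worktop. Origin at the centre of its underside, z up. It lies to the left or to the right of the stand.
- booklet_top (a point): Lens-tissue booklet, a fixed flat cream-coloured pad of 66 mm (x) by 104 mm (y), 8 mm thick; the point is the centre of its top face, z up. It lies on the other side of the stand from the tray.
- pot_centre (a point): White screw pot with a black lid, 33 mm across, 49 mm tall, loose, in the remaining corner well of the stand; to stay there. The point is its centre, half-way up.
- timer_centre (a point): Lab timer, a cream wedge-shaped box, 55 x 66 x 34 mm, loose, on the worktop beyond the stand; to be left alone. The point is its centre, half-way up.

How it is judged:
By the outcome, as a careful person would: the job done as asked, in the order asked, and still so for the second after the job is handed in, with the robot touching nothing.
It also fails if it takes over 144 s, if anything falls off the work surface, if the arm or the gripper's body presses on something with over 40 N, if the wrist force passes 120 N, or if a joint passes its speed limit or range.

## Robot

A 6-joint arm with a two-finger parallel gripper is mounted at the origin on a cart in front of the work surface, level with it; the furniture and walls round the work are solid. World frame = base frame: x ahead of the robot, y to its left, z up, the work surface at z = 0. Lengths are in mm, angles in rad, forces in N, time in s.
With the tool pointing down it reaches from about 400 to 925 mm from the base axis. Payload 12.5 kg.
Tool frame: the origin (TCP) lies at the very end of the fingers, on their centre line; the grasp point (between the pads) lies 19 mm behind it; z points along the fingers, y is the direction in which the jaws open and shut (so a half turn about z gives the same grasp; the last joint's range is limited). The gripper opens to 95 mm and grips with 3 to 60 N. Pads are 20 mm wide; open, the fingers measure 119 mm over their backs; the gripper's body (75 mm by 180 mm) begins 59 mm behind the grasp point.
Start: joints at [-1.423, 0.491, 1.559, -0, 1.092, -0.106], TCP at [156.95, -604.991, 214.661] pointing down, gripper open.
Joint ranges: [-3.1, 3.1], [-0.84, 2.19], [0.05, 2.79], [-1.13, 4.28], [0.06, 2.93], [-2.69, 2.69]. Speed limits (rad/s): [2.22, 2.22, 2.79, 3.14, 3.14, 3.14].

## Interface

Orientations are given as [roll, pitch, yaw] about the fixed x, y, z axes, in that order (R = Rz(yaw) Ry(pitch) Rx(roll)).
In Python, from cell import env gives the robot as it stands. The module is installed in compiled form; this text tells all that it offers.
- The arm moves only by the tool arm_command, never from a script. Its argument "deltas" is a list that holds one entry, the list of rows, each a list of 5 numbers: the closure, from 0 (fully open) to 1 (shut), then the shift along the world's x, y, z as a fraction of full scale, then the turn about the world's z as a fraction of full scale. In form: [[[grip, dx, dy, dz, twist], ...]]. A call has 1 to 12 rows; each row shifts and turns the pose as measured when the row begins; what a row does not reach is not made up. Full scale, the value 1, is 100 mm for a shift and pi/4 rad for a turn. A row lasts 1/12 s, in which the tool goes at most 41.7 mm and 7.16 degrees, less where a joint would pass 70% of its speed; a pose out of reach is approached as far as the arm can. A call with a number of a shift or a turn outside -1 to 1 is refused whole. A call with a gripper value outside its range is refused whole. The fingers move at their own pace and stop on an object; the grip force is fixed at half the most. Time passes only in rows, so rows that do not move let the fingers close. It gives the time, the measured TCP pose, the force and the opening at its end, in the units of the state.
- env.state(): the state, without advancing time (a new reading comes with each control period).
- env.read_camera(name): name is "side" or "top" or "wrist"; returns a dict with "frame" (420x560x3 uint8, red, green, blue), "fx", "fy", "cx", "cy" (pixels), "R" (3x3) and "t" (3): a world point X has camera coordinates R X + t; the wrist camera has in their place "tool_from_camera" (4x4, takes a point from camera to tool coordinates, whose origin is the TCP and whose axes are the flange's). Camera axes: x right, y down, z forward; pixel columns grow to the right and rows downward; lengths in mm; the calibration is good to about 2 mm. A picture is of the moment at which its call begins: read the wrist's pose just before it. There is no depth.
- env.job_done(): hands the job in, once; it reports no verdict.
The state is a dict: "t": time; "joints": joint angles; "qvel": joint speeds; "tau": joint torques, N m; "eef_pos": TCP position; "tcp_rot": TCP orientation; "ft_force": force on the tool from outside, world axes, zero at the start; "moment": the same for the moment, N m; "opening": opening from 0.0 (shut) to 1.0 (fully open).
Only numpy, scipy, OpenCV 4.12 (cv2) and the standard library are available. Lean on these libraries where they do the work, as an engineer would, in place of code of your own. Each camera call takes 0.05 s, during which the arm holds its last target.

## Working session

There is one attempt and no reset: what is moved stays moved. The work goes in short steps, Python scripts to look and compute and a tool call to move; the robot and the scene stay as the last step left them, time stands still between calls to the robot, and variables do not carry over. Pictures are saved under pics/ and viewed, and the job is handed in when it is done.

Besides the shell and the picture viewer there is one more tool, called after ">>>" by a JSON object that holds its "method" and its "body", one argument or row to a line. arm_command: Moves the arm, as the interface text tells. Its arguments: {"type":"object","properties":{"deltas":{"type":"array","items":{"type":"array","items":{"type":"array","items":{"type":"number","minimum":-1,"maximum":1}}}}},"required":["deltas"]}

```bash
mkdir -p pics; cat > h.py <<'E'
from cell import env
import numpy as np, cv2
def snap(n,f):
    c=env.read_camera(n); cv2.imwrite('pics/'+f,c['frame'][:,:,::-1]); return c
def ray(c,u,v):
    d=np.array([(u-c['cx'])/c['fx'],(v-c['cy'])/c['fy'],1.]);R=np.array(c['R']);t=np.array(c['t'])
    return -R.T@t, R.T@d
def onz(c,u,v,z):
    o,d=ray(c,u,v); return o+d*(z-o[2])/d[2]
def tri(c1,p1,c2,p2):
    o1,d1=ray(c1,*p1);o2,d2=ray(c2,*p2)
    A=np.stack([d1,-d2],1); s=np.linalg.lstsq(A,o2-o1,rcond=None)[0]
    a=o1+d1*s[0];b=o2+d2*s[1]; return (a+b)/2,np.linalg.norm(a-b)
def proj(c,X):
    p=np.array(c['R'])@np.array(X)+np.array(c['t']); return c['fx']*p[0]/p[2]+c['cx'],c['fy']*p[1]/p[2]+c['cy']
E
python3 - <<'E'
from h import *
a=snap('top','top0.png');b=snap('side','side0.png');snap('wrist','w0.png')
s=env.state();print(s)
for c in(a,b):print(-np.array(c['R']).T@np.array(c['t']),c['fx'],np.array(c['R']).round(2))
E
```

```text
{'t': 0.15, 'joints': array([-1.42263641e+00,  4.91406699e-01,  1.55930724e+00,  2.62381305e-05,
        1.09172272e+00, -1.05631316e-01]), 'qvel': array([ 1.93943722e-03, -2.39161256e-03, -2.49406474e-03, -1.14320827e-03,
       -4.32933190e-05, -1.15285278e-03]), 'tau': array([ 8.97575719e-04, -6.12894559e+01, -2.58276862e+01,  6.91864989e-02,
        4.73152392e-02, -6.95882409e-05]), 'eef_pos': array([ 156.90448514, -604.79680265,  214.20570021]), 'tcp_rot': array([-3.14075580e+00, -1.12132485e-04,  2.53779076e-01]), 'ft_force': array([-0.26195869, -0.11022126,  0.43797582]), 'moment': array([-0.00545439,  0.01058978, -0.04586967]), 'opening': 1.0019813145617131}
[ 462.47381733  -49.5273573  1180.73651587] 437.24093524675783 [[ 0.01 -1.   -0.01]
 [-0.99 -0.01 -0.13]
 [ 0.13  0.01 -0.99]]
[ 216.3099064  -693.52745846  702.52250554] 466.30764251451404 [[ 0.83 -0.55  0.  ]
 [-0.36 -0.54 -0.76]
 [ 0.42  0.63 -0.65]]
```

View pics/top0.png

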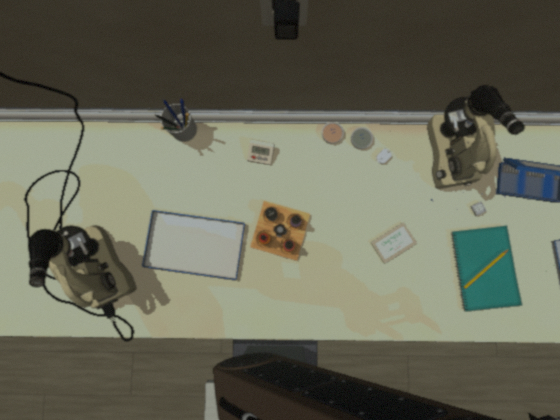

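View pics/side0.png

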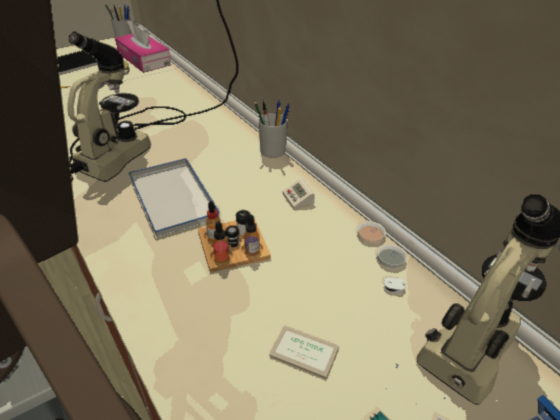

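View pics/w0.png

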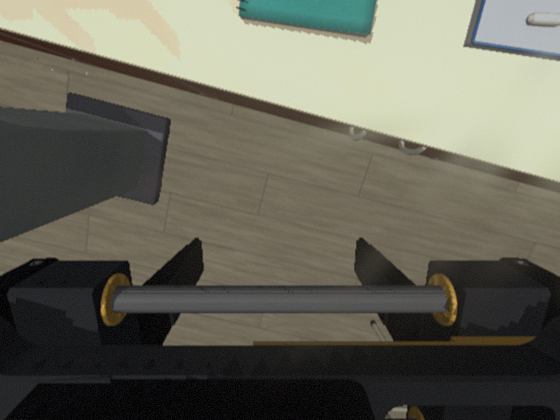

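The top view shows the tray at about (195,245), the stand at (281,230), the booklet at (394,242) and the timer at (261,151). In the side view the stand is at (234,240). I'll zoom in on both.

```bash
python3 - <<'E'
import cv2
a=cv2.imread('pics/top0.png')[190:270,235:325];b=cv2.imread('pics/side0.png')[190:280,185:285]
cv2.imwrite('pics/topz.png',cv2.resize(a,None,fx=7,fy=7,interpolation=cv2.INTER_CUBIC))
cv2.imwrite('pics/sidez.png',cv2.resize(b,None,fx=6,fy=6,interpolation=cv2.INTER_CUBIC))
E
```

```text
(no output)
```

View pics/topz.png

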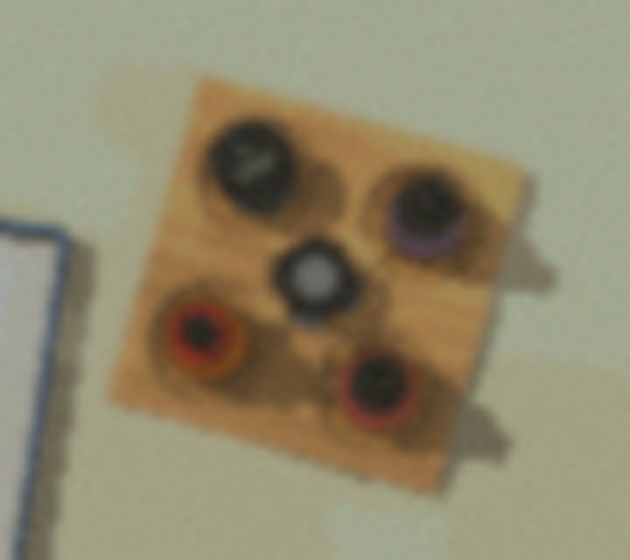

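View pics/sidez.png

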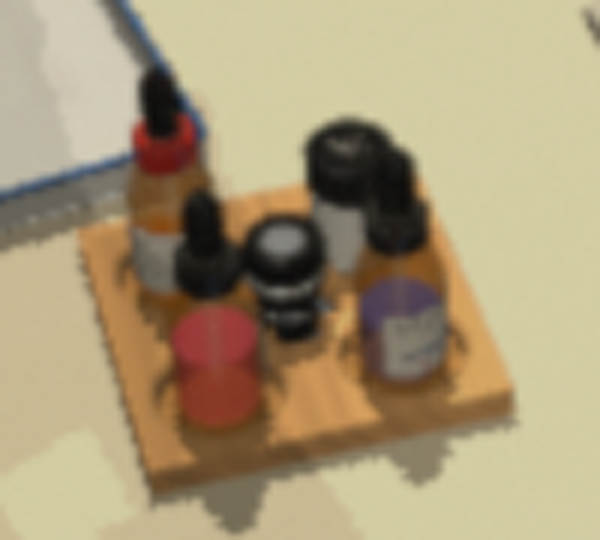

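```bash
cat > m.py <<'E'
from h import *
a=env.read_camera('top');b=env.read_camera('side')
T=lambda u,v:(235+u/7,190+v/7); S=lambda u,v:(185+u/6,190+v/6)
C=[onz(a,*T(*p),12) for p in[(203,77),(527,165),(435,492),(115,400)]]
print('stand',np.round(C,1).tolist(),np.mean(C,0)); 
for i in range(4):
    d=C[(i+1)%4]-C[i];print(np.linalg.norm(d),np.degrees(np.arctan2(d[1],d[0])))
c0=[onz(b,*S(*p),12) for p in[(82,228),(150,475),(510,390),(418,172)]];print('side stand',np.round(c0,1).tolist(),np.mean(c0,0))
print('bulb/top pts')
for n,p,q in[('orange',(203,330),(157,72)),('red',(377,377),(203,196)),('purple',(428,205),(396,153)),('eye',(315,278),(287,237))]:
    print(n,tri(a,T(*p),b,S(*q)))
h=cv2.cvtColor(a['frame'],cv2.COLOR_RGB2HSV)
# tray blue rim in both, booklet
m=((h[:,:,0]>100)&(h[:,:,0]<130)&(h[:,:,1]>90)).astype(np.uint8);m[:,:130]=0;m[:,256:]=0;m[:205]=0;m[285:]=0
pts=cv2.findNonZero(m);r=cv2.minAreaRect(pts);bp=cv2.boxPoints(r);print('tray px',r)
P=np.array([onz(a,*p,20) for p in bp]);print(P.round(1).tolist(),P.mean(0),[np.linalg.norm(P[i]-P[i-1]) for i in range(4)])
E
python3 m.py
```

```text
stand [[621.6, 15.1, 12.0], [588.6, -109.8, 12.0], [463.9, -75.2, 12.0], [497.3, 46.6, 12.0]] [542.83975239 -30.84679318  12.        ]
129.1954099064644 -104.79552719247472
129.39802133511355 164.50117888912425
126.34433090186573 74.64788451405636
128.1672259104974 -14.22833862075454
side stand [[501.2, 47.9, 12.0], [464.7, -77.9, 12.0], [588.0, -110.4, 12.0], [622.2, 6.9, 12.0]] [544.02778542 -33.35126603  12.        ]
bulb/top pts
orange (array([520.05213684,   8.302013  , 103.85824821]), np.float64(1.4912861036297618))
red (array([504.54779674, -53.05192305,  99.36915907]), np.float64(1.8867595624167746))
purple (array([566.29730113, -71.12302307, 101.80677957]), np.float64(4.279720056904386))
eye (array([544.04409289, -30.34527728,  44.69056783]), np.float64(4.114204848903368))Traceback (most recent call last):
  File "m.py", line 15, in <module>
    pts=cv2.findNonZero(m);r=cv2.minAreaRect(pts);bp=cv2.boxPoints(r);print('tray px',r)
                             ~~~~~~~~~~~~~~~^^^^^
cv2.error: OpenCV(4.12.0) /io/opencv/modules/imgproc/src/convhull.cpp:143: error: (-215:Assertion failed) total >= 0 && (depth == CV_32F || depth == CV_32S) in function 'convexHull'
```

```bash
python3 - <<'E'
import cv2
a=cv2.imread('pics/top0.png')[210:275,360:430];b=cv2.imread('pics/side0.png')[310:390,260:350]
cv2.imwrite('pics/bz.png',cv2.hconcat([cv2.resize(a,(390,420),interpolation=cv2.INTER_CUBIC),cv2.resize(b,(400,420),interpolation=cv2.INTER_CUBIC)]))
E
```

```text
(no output)
```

View pics/bz.png

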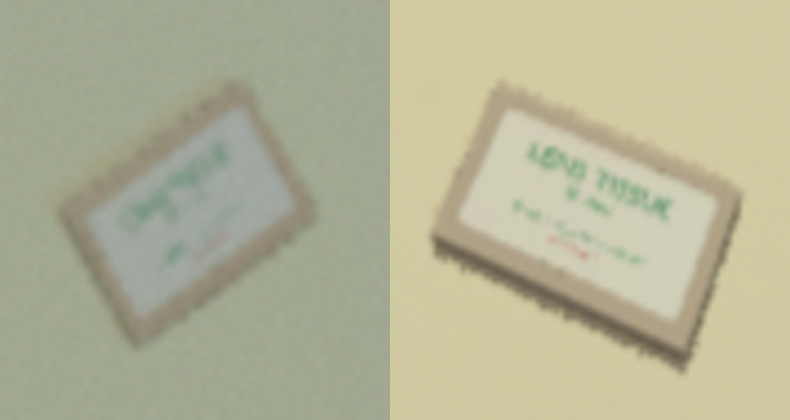

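```bash
python3 - <<'E'
from h import *
a=env.read_camera('top');b=env.read_camera('side');w=env.read_camera('wrist')
P=[onz(a,360+u/390*70,210+v/420*65,8) for u,v in[(242,82),(318,210),(138,345),(60,210)]]
Q=[onz(b,260+(u-390)/400*90,310+v/420*80,8) for u,v in[(500,85),(742,192),(688,350),(435,235)]]
for A in(P,Q):print(np.round(A,1).tolist(),np.mean(A,0),[np.linalg.norm(A[i]-A[i-1]).round(1) for i in range(4)])
d=P[0]-P[3];print(np.degrees(np.arctan2(d[1],d[0])))
R=[onz(a,u,v,20) for u,v in[(153,210),(245,218),(239,279),(143,267)]];print(np.round(R,1).tolist(),np.mean(R,0),[np.linalg.norm(R[i]-R[i-1]).round(1) for i in range(4)])
d=R[3]-R[0];print(np.degrees(np.arctan2(d[1],d[0])))
print(np.array(w['tool_from_camera']).round(3),w['fx'],w['cx'],w['cy'])
E
```

```text
[[566.7, -359.7, 8.0], [514.1, -394.6, 8.0], [458.1, -307.5, 8.0], [512.9, -271.4, 8.0]] [ 512.91077236 -333.30189992    8.        ] [np.float64(103.4), np.float64(63.1), np.float64(103.5), np.float64(65.6)]
[[514.1, -274.0, 8.0], [569.0, -361.4, 8.0], [515.7, -395.3, 8.0], [459.9, -309.3, 8.0]] [ 514.69159603 -335.01323628    8.        ] [np.float64(64.6), np.float64(103.2), np.float64(63.2), np.float64(102.5)]
-58.66108803715452
[[593.6, 311.8, 20.0], [574.3, 64.6, 20.0], [413.8, 76.9, 20.0], [442.3, 330.7, 20.0]] [505.97291495 195.99960572  20.        ] [np.float64(152.4), np.float64(248.0), np.float64(161.0), np.float64(255.4)]
172.90530304222005
[[-1.00000e-03 -9.64000e-01 -2.67000e-01  7.50330e+01]
 [ 1.00000e+00 -1.00000e-03 -0.00000e+00 -1.34100e+00]
 [ 0.00000e+00 -2.67000e-01  9.64000e-01 -1.70969e+02]
 [ 0.00000e+00  0.00000e+00  0.00000e+00  1.00000e+00]] 293.9861444405342 278.50394326042704 211.83250919767625
```

The booklet centre comes out near (514,-334) and the tray centre near (506,196). The stand centre is near (543,-31) with yaw about -15°. Next I'll take the wrist camera over the stand.

>>> {"method": "arm_command", "body": {
  "deltas": [
    [[0, 0.19, 0.32, 0.07, 0.1], [0, 0.19, 0.32, 0.07, 0.1], [0, 0.19, 0.32, 0.07, 0.1], [0, 0.19, 0.32, 0.07, 0.05], [0, 0.19, 0.32, 0.07, 0], [0, 0.19, 0.32, 0.07, 0], [0, 0.19, 0.32, 0.07, 0], [0, 0.19, 0.32, 0.07, 0], [0, 0.19, 0.32, 0.07, 0], [0, 0.19, 0.32, 0.07, 0], [0, 0.19, 0.32, 0.07, 0], [0, 0.19, 0.32, 0.07, 0]]
  ]
}}

```text
t: 1.4
eef_pos: [386.8, -207.2, 299.7]
tcp_rot: [3.141, -0.001, 0.532]
ft_force: [1.0, -1.0, -0.1]
opening: 1.002
```

>>> {"method": "arm_command", "body": {
  "deltas": [
    [[0, 0.23, 0.3, 0.06, 0], [0, 0.23, 0.3, 0.06, 0], [0, 0.23, 0.3, 0.06, 0], [0, 0.23, 0.3, 0.06, 0], [0, 0.2, 0.25, 0.06, 0], [0, 0.05, 0.1, 0, 0], [0, 0, 0, 0, 0], [0, 0, 0, 0, 0], [0, 0, 0, 0, 0]]
  ]
}}

```text
t: 2.15
eef_pos: [509.7, -36.6, 334.1]
tcp_rot: [3.137, -0.005, 0.54]
ft_force: [0.3, -0.4, -0.3]
opening: 1.0
```

```bash
cat >> h.py <<'E'
from scipy.spatial.transform import Rotation as Ro
def wcam(f=None):
    s=env.state(); w=env.read_camera('wrist'); T=np.eye(4);T[:3,:3]=Ro.from_euler('xyz',s['tcp_rot']).as_matrix();T[:3,3]=s['eef_pos']
    M=np.linalg.inv(T@np.array(w['tool_from_camera'])); w['R']=M[:3,:3];w['t']=M[:3,3]
    if f:
        cv2.imwrite('pics/'+f,w['frame'][:,:,::-1]); import pickle; pickle.dump(w,open('pics/'+f+'.pkl','wb'))
    return w
E
python3 -c "
from h import *
w=wcam('w1.png');print(env.state()['eef_pos']);print(proj(w,[543,-31,12]))"
```

```text
[509.55223751 -36.89367311 334.13296928]
(np.float64(285.9342136142043), np.float64(158.9648622121192))
```

View pics/w1.png

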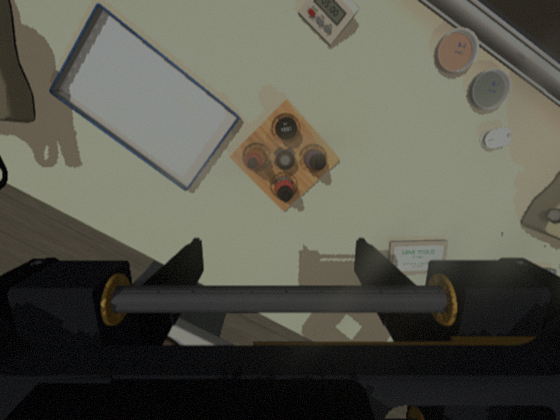

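w1 shows the whole scene: eyepiece at (285,159), purple right (315,158), orange left (255,157), red near (285,187), pot top (285,126). I'll take closer views from two places.

>>> {"method": "arm_command", "body": {
  "deltas": [
    [[0.3, 0.05, -0.2, -0.3, 0], [0.3, 0.05, -0.2, -0.3, 0], [0.3, 0.05, -0.2, -0.3, 0], [0.3, -0.05, 0, -0.2, 0], [0.3, 0, 0, 0, 0], [0.3, 0, 0, 0, 0], [0.3, 0, 0, 0, 0]]
  ]
}}

```text
t: 2.78
eef_pos: [516.7, -105.9, 223.2]
tcp_rot: [3.133, -0.009, 0.531]
ft_force: [-0.5, 0.2, 1.0]
opening: 0.703
```

```bash
python3 -c "
from h import *
w=wcam('w2.png');print(env.state()['eef_pos'],env.state()['opening'])"
```

```text
[ 517.00636481 -105.85326132  223.72195737] 0.7019340163693676
```

>>> {"method": "arm_command", "body": {
  "deltas": [
    [[0.5, -0.2, 0.3, 0, 0], [0.5, -0.2, 0.3, 0, 0], [0.5, -0.15, 0.2, 0, 0], [0.5, 0, 0, 0, 0], [0.5, 0, 0, 0, 0], [0.5, 0, 0, 0, 0]]
  ]
}}

```text
t: 3.33
eef_pos: [462.9, -23.3, 231.5]
tcp_rot: [3.123, -0.02, 0.532]
ft_force: [0.2, -0.3, 0.6]
opening: 0.502
```

```bash
python3 -c "
from h import *
w=wcam('w3.png');print(env.state()['eef_pos'],env.state()['opening'])"
```

```text
[463.19183684 -23.56903098 231.54167708] 0.49838788364516773
```

View pics/w2.png

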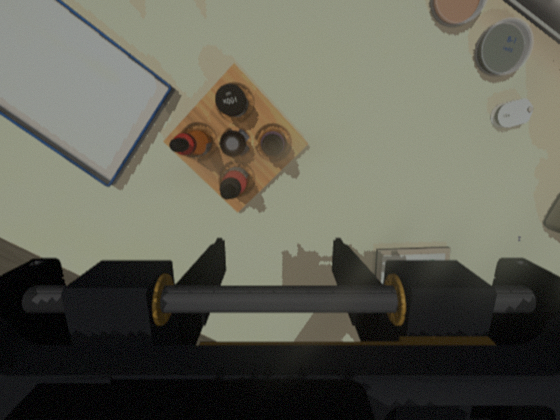

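View pics/w3.png

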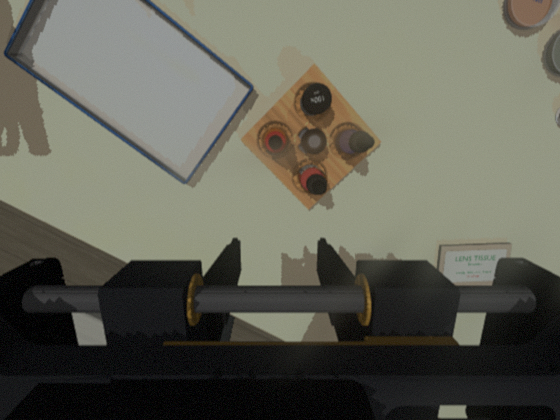

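```bash
python3 - <<'E'
import cv2
for i,(u,v) in((2,(155,55)),(3,(233,55))):
    a=cv2.imread(f'pics/w{i}.png')[v:v+165,u:u+160]
    cv2.imwrite(f'pics/w{i}z.png',cv2.resize(a,None,fx=3.6,fy=3.6,interpolation=cv2.INTER_CUBIC))
E
```

```text
(no output)
```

View pics/w2z.png

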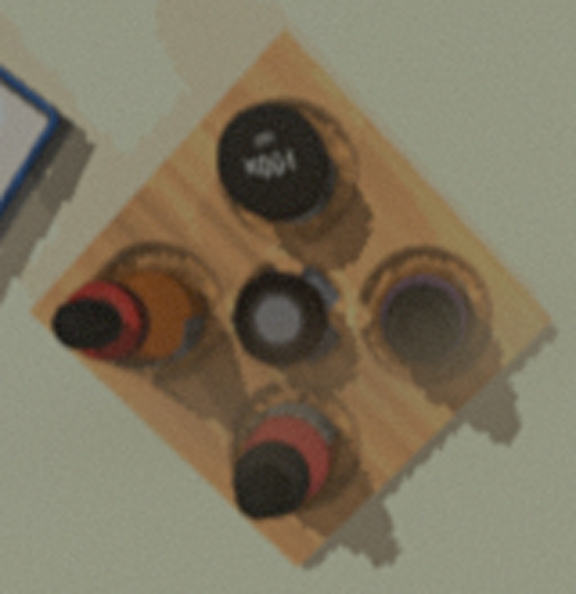

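View pics/w3z.png

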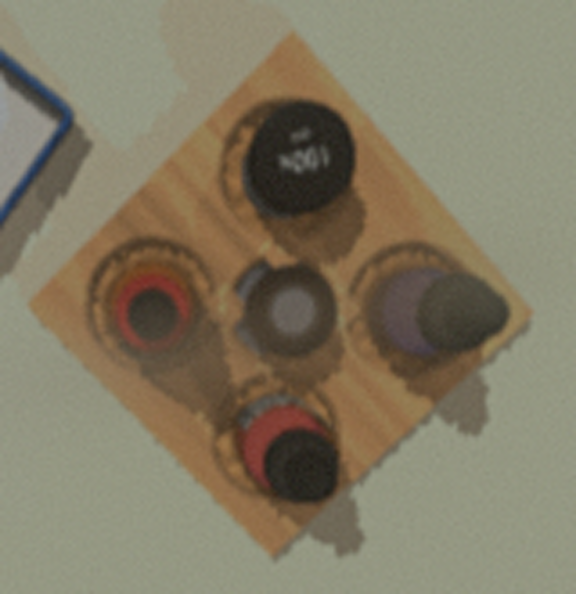

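```bash
python3 - <<'E'
from h import *
import pickle
a=pickle.load(open('pics/w2.png.pkl','rb'));b=pickle.load(open('pics/w3.png.pkl','rb'))
A=lambda u,v:(155+(u+.5)/3.6-.5,55+(v+.5)/3.6-.5);B=lambda u,v:(233+(u+.5)/3.6-.5,55+(v+.5)/3.6-.5)
for n,p,q in[('orange',(80,323),(153,313)),('red',(265,490),(312,470)),('purple',(420,315),(482,315)),('eye',(277,317),(292,310)),('pot',(275,160),(303,156)),('c1',(286,30),(292,33)),('c2',(552,328),(530,313)),('c3',(300,566),(275,558)),('c4',(32,313),(30,302))]:
    X,e=tri(a,A(*p),b,B(*q));print(n,X.round(1),e.round(1),onz(a,*A(*p),12).round(1)[:2],onz(b,*B(*q),12).round(1)[:2])
for c,F,K in((a,A,[(286,30),(552,328),(300,566),(32,313)]),(b,B,[(292,33),(530,313),(275,558),(30,302)])):
    P=np.array([onz(c,*F(*p),12) for p in K]);print(P.mean(0),[np.linalg.norm(P[i]-P[i-1]).round(1) for i in range(4)])
    ax=(P[0]-P[3]+P[1]-P[2]);print(np.degrees(np.arctan2(ax[1],ax[0])))
    # well centres
    th=np.arctan2(ax[1],ax[0]); 
    for n,s in(('pot',(1,1)),('purple',(1,-1)),('red',(-1,-1)),('orange',(-1,1))):
        v=33*np.array(s);print(n,(P.mean(0)[:2]+[v[0]*np.cos(th)-v[1]*np.sin(th),v[0]*np.sin(th)+v[1]*np.cos(th)]).round(1))
E
```

```text
orange [520.   12.9  96. ] 0.7 [503.7  35.3] [518.9  11.5]
red [503.7 -51.9  90.3] 1.2 [483.7 -48.7] [499.6 -68.7]
purple [567.9 -67.3  96.6] 3.3 [566.5 -66.5] [578.6 -91.7]
eye [543.5 -27.1  44. ] 0.5 [540.5 -23.4] [545.2 -31.2]
pot [585.3  -4.6  46.6] 0.1 [586.    1.5] [591.4  -6.8]
c1 [623.4  17.6  10.1] 0.6 [623.4  17.3] [622.6  17.4]
c2 [ 587.5 -108.5    8. ] 3.0 [ 586.2 -109. ] [ 588.1 -106.4]
c3 [464.6 -73.8  13.6] 1.4 [464.7 -73.5] [463.8 -74.6]
c4 [499.5  50.9  14.8] 1.4 [498.3  51.3] [499.9  51.5]
[543.16957386 -28.4603884   12.        ] [np.float64(129.6), np.float64(131.6), np.float64(126.6), np.float64(129.2)]
-15.749846456132236
pot [583.9  -5.7]
purple [566.  -69.2]
red [502.5 -51.3]
orange [520.4  12.3]
[543.58733565 -28.02538246  12.        ] [np.float64(127.4), np.float64(128.5), np.float64(128.3), np.float64(131.2)]
-14.925398497109107
pot [584.   -4.6]
purple [567.  -68.4]
red [503.2 -51.4]
orange [520.2  12.4]
```

Stand centre (543.4,-28.3), yaw -15.3°, and every bottle is within 2 mm of its well centre. I'll go to the orange bottle first.

>>> {"method": "arm_command", "body": {
  "deltas": [
    [[0.5, 0.2, 0.12, 0, 0], [0.5, 0.2, 0.12, 0, 0], [0.5, 0.1, 0.08, 0, 0], [0.5, 0.03, 0.02, 0, 0], [0.5, 0, 0, 0, 0], [0.5, 0, 0, 0, 0]]
  ]
}}

```text
t: 3.88
eef_pos: [520.5, 8.6, 232.6]
tcp_rot: [3.121, -0.022, 0.529]
ft_force: [0.1, 0.0, -0.4]
opening: 0.502
```

>>> {"method": "arm_command", "body": {
  "deltas": [
    [[0.5, 0, 0.04, 0, 0], [0.5, 0, 0, 0, 0], [0.5, 0, 0, 0, 0], [0.5, 0, 0, 0, 0], [0.5, 0, 0, 0, 0], [0.5, 0, 0, 0, 0], [0.5, 0, 0, 0, 0], [0.5, 0, 0, 0, 0], [0.5, 0, 0, 0, 0], [0.5, 0, 0, 0, 0], [0.5, 0, 0, 0, 0], [0.5, 0, 0, 0, 0]]
  ]
}}

```text
t: 4.88
eef_pos: [518.2, 11.2, 233.0]
tcp_rot: [3.121, -0.021, 0.527]
ft_force: [-0.7, -0.2, 0.4]
opening: 0.5
```

>>> {"method": "arm_command", "body": {
  "deltas": [
    [[0.5, 0.2, -0.3, 0, 0], [0.5, 0.2, -0.3, 0, 0], [0.5, 0.15, -0.2, 0, 0], [0.5, 0, 0, 0, 0], [0.5, 0, 0, 0, 0], [0.5, 0, 0, 0, 0]]
  ]
}}

```text
t: 5.38
eef_pos: [574.6, -71.2, 232.8]
tcp_rot: [3.121, -0.021, 0.529]
ft_force: [-0.6, -0.2, 0.0]
opening: 0.5
```

>>> {"method": "arm_command", "body": {
  "deltas": [
    [[0.5, -0.06, 0.09, 0, 0], [0.5, -0.06, 0.09, 0, 0], [0.5, -0.06, 0.09, 0, 0], [0.5, -0.06, 0.09, 0, 0], [0.5, -0.06, 0.09, 0, 0], [0.5, -0.06, 0.09, 0, 0], [0.5, -0.06, 0.09, 0, 0], [0.5, -0.06, 0.09, 0, 0], [0.5, -0.06, 0.09, 0, 0], [0.5, 0, 0, 0, 0], [0.5, 0, 0, 0, 0]]
  ]
}}

```text
t: 6.3
eef_pos: [510.9, 23.6, 233.9]
tcp_rot: [3.122, -0.021, 0.535]
ft_force: [-0.1, -0.6, -0.0]
opening: 0.502
```

>>> {"method": "arm_command", "body": {
  "deltas": [
    [[0.5, 0.06, -0.08, 0.4, 0], [0.5, 0, 0, 0.4, 0], [0.5, 0, 0, 0, 0], [0.5, 0, 0, 0, 0], [0.5, 0, 0, 0, 0]]
  ]
}}

```text
t: 6.72
eef_pos: [517.1, 14.6, 316.2]
tcp_rot: [3.122, -0.02, 0.534]
ft_force: [0.3, -0.6, 0.8]
opening: 0.499
```

>>> {"method": "arm_command", "body": {
  "deltas": [
    [[0.55, 0.02, -0.01, -0.15, 0], [0.55, 0, 0, -0.15, 0], [0.55, 0, 0, -0.15, 0], [0.55, 0, 0, -0.15, 0], [0.55, 0, 0, -0.15, 0], [0.55, 0, 0, -0.15, 0], [0.55, 0, 0, -0.15, 0], [0.55, 0, 0, -0.1, 0], [0.55, 0, 0, -0.05, 0], [0.55, 0, 0, 0, 0], [0.55, 0, 0, 0, 0]]
  ]
}}

```text
t: 7.63
eef_pos: [515.4, 12.3, 180.9]
tcp_rot: [3.13, -0.009, 0.531]
ft_force: [0.3, -0.6, 1.7]
opening: 0.451
```

>>> {"method": "arm_command", "body": {
  "deltas": [
    [[0.55, 0.03, 0, -0.1, 0], [0.55, 0.03, 0, -0.1, 0], [0.55, 0, 0, -0.1, 0], [0.55, 0, 0, -0.1, 0], [0.55, 0, 0, -0.05, 0], [0.55, 0, 0, 0, 0], [0.55, 0, 0, 0, 0]]
  ]
}}

```text
t: 8.22
eef_pos: [523.7, 12.1, 132.6]
tcp_rot: [3.128, -0.012, 0.531]
ft_force: [0.9, 0.2, 0.7]
opening: 0.45
```

```bash
python3 - <<'E'
from h import *
w=wcam('w4.png');b=snap('side','s4.png');a=snap('top','t4.png')
s=env.state();print(s['eef_pos'],s['tcp_rot'])
print(proj(b,s['eef_pos']),proj(w,[520,12.5,100]))
f=cv2.imread('pics/s4.png')[160:280,170:290];g=w['frame'][130:290,200:360,::-1]
cv2.imwrite('pics/z4.png',cv2.hconcat([cv2.resize(f,(400,400),interpolation=cv2.INTER_CUBIC),cv2.resize(g,(400,400),interpolation=cv2.INTER_CUBIC)]))
E
```

```text
[523.83120135  12.07983163 133.21766206] [ 3.12745881 -0.01237566  0.53130704]
(np.float64(210.3358821647172), np.float64(189.10870850102373)) (np.float64(276.75780359890007), np.float64(241.18848607542859))
```

View pics/z4.png

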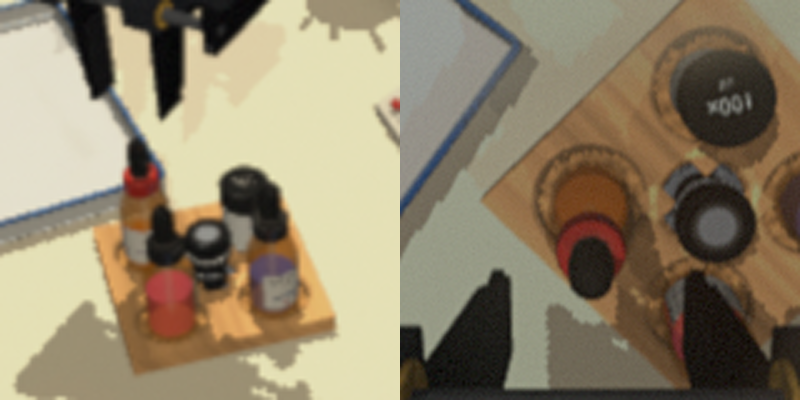

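>>> {"method": "arm_command", "body": {
  "deltas": [
    [[0.55, -0.03, 0, -0.08, 0], [0.55, 0, 0, -0.08, 0], [0.55, 0, 0, -0.08, 0], [0.55, 0, 0, -0.08, 0], [0.55, 0, 0, -0.06, 0], [0.55, 0, 0, -0.03, 0], [0.55, 0, 0, 0, 0], [0.55, 0, 0, 0, 0]]
  ]
}}

```text
t: 9.03
eef_pos: [520.5, 12.1, 88.1]
tcp_rot: [3.127, -0.013, 0.531]
ft_force: [0.9, 0.5, 0.4]
opening: 0.45
```

>>> {"method": "arm_command", "body": {
  "deltas": [
    [[0.55, 0, 0, -0.05, 0], [0.55, 0, 0, -0.02, 0], [0.55, 0, 0, 0, 0], [1, 0, 0, 0, 0], [1, 0, 0, 0, 0], [1, 0, 0, 0, 0], [1, 0, 0, 0, 0], [1, 0, 0, 0, 0], [1, 0, 0, 0, 0]]
  ]
}}

```text
t: 9.78
eef_pos: [521.1, 12.1, 81.5]
tcp_rot: [3.126, -0.015, 0.531]
ft_force: [-0.1, 0.2, -1.8]
opening: 0.137
```

>>> {"method": "arm_command", "body": {
  "deltas": [
    [[1, 0, 0, 0.04, 0], [1, 0, 0, 0.08, 0], [1, 0, 0, 0.12, 0], [1, 0, 0, 0.12, 0], [1, 0, 0, 0.12, 0], [1, 0, 0, 0.12, 0], [1, 0, 0, 0.1, 0], [1, 0, 0, 0.05, 0], [1, 0, 0, 0, 0], [1, 0, 0, 0, 0]]
  ]
}}

```text
t: 10.62
eef_pos: [520.5, 12.2, 164.4]
tcp_rot: [3.125, -0.016, 0.531]
ft_force: [0.4, -0.1, -2.2]
opening: 0.132
```

```bash
python3 - <<'E'
from h import *
w=wcam('w5.png');b=snap('side','s5.png')
s=env.state();print(s['eef_pos'],s['tcp_rot'],s['opening'])
f=cv2.imread('pics/s5.png')[110:270,120:280];g=w['frame'][100:290,180:370,::-1]
cv2.imwrite('pics/z5.png',cv2.hconcat([cv2.resize(f,(400,400),interpolation=cv2.INTER_CUBIC),cv2.resize(g,(400,400),interpolation=cv2.INTER_CUBIC)]))
E
```

```text
[520.30156391  12.17092254 163.88723864] [ 3.12564751 -0.01490323  0.53149029] 0.13539348800154205
```

View pics/z5.png

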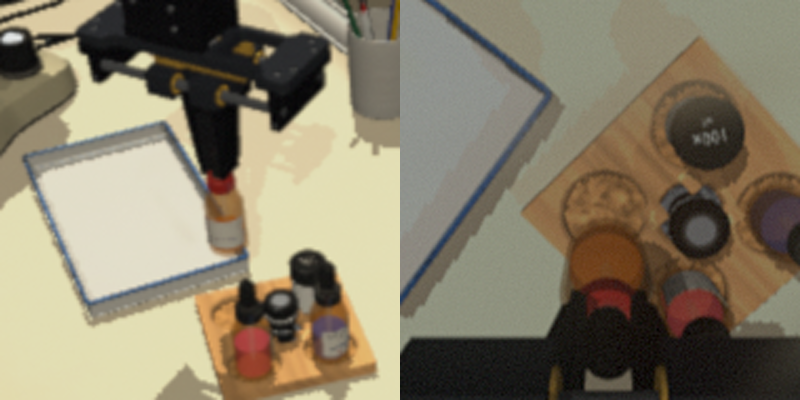

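The bottle is lifted and upright, and its empty well is visible at about (605,205) in the zoom. I'll carry it to the tray.

>>> {"method": "arm_command", "body": {
  "deltas": [
    [[1, 0, 0.05, 0, 0], [1, 0, 0.1, 0, 0], [1, -0.01, 0.18, 0, 0], [1, -0.01, 0.2, 0, 0], [1, -0.02, 0.2, 0, 0], [1, -0.02, 0.2, 0, 0], [1, -0.02, 0.2, 0, 0], [1, -0.02, 0.2, 0, 0], [1, -0.02, 0.2, 0, 0], [1, 0, 0.15, 0, 0], [1, 0, 0.1, 0, 0], [1, 0, 0.05, 0, 0]]
  ]
}}

```text
t: 11.72
eef_pos: [503.4, 209.8, 158.0]
tcp_rot: [3.13, -0.006, 0.53]
ft_force: [0.2, -0.3, -1.1]
opening: 0.138
```

>>> {"method": "arm_command", "body": {
  "deltas": [
    [[1, 0, 0.02, 0, 0], [1, 0, 0, -0.04, 0], [1, 0, 0, -0.08, 0], [1, 0, 0, -0.08, 0], [1, 0, 0, -0.08, 0], [1, 0, 0, -0.08, 0], [1, 0, 0, -0.05, 0], [1, 0, 0, -0.03, 0], [1, 0, 0, 0, 0], [1, 0, 0, 0, 0]]
  ]
}}

```text
t: 12.55
eef_pos: [502.6, 209.8, 107.1]
tcp_rot: [3.131, -0.002, 0.527]
ft_force: [-0.1, -0.4, -0.7]
opening: 0.135
```

>>> {"method": "arm_command", "body": {
  "deltas": [
    [[1, 0, 0.08, 0, 0], [1, 0, 0.1, 0, 0], [1, 0, 0.05, 0, 0], [1, 0, 0, 0, 0], [1, 0, 0, -0.05, 0], [1, 0, 0, -0.06, 0], [1, 0, 0, -0.05, 0], [1, 0, 0, -0.03, 0], [1, 0, 0, 0, 0], [1, 0, 0, 0, 0]]
  ]
}}

```text
t: 13.38
eef_pos: [502.8, 236.1, 87.0]
tcp_rot: [3.131, -0.003, 0.528]
ft_force: [0.3, 0.1, -1.1]
opening: 0.136
```

```bash
python3 - <<'E'
from h import *
b=snap('side','s6.png');s=env.state();print(s['eef_pos'],s['tcp_rot'],s['ft_force'])
f=cv2.imread('pics/s6.png')[80:260,80:280]
cv2.imwrite('pics/z6.png',cv2.resize(f,None,fx=3,fy=3,interpolation=cv2.INTER_CUBIC))
E
```

```text
[502.82104139 236.03393627  86.99594235] [ 3.13080614 -0.00345192  0.52823409] [ 0.53420411  0.5632784  -1.15553393]
```

View pics/z6.png

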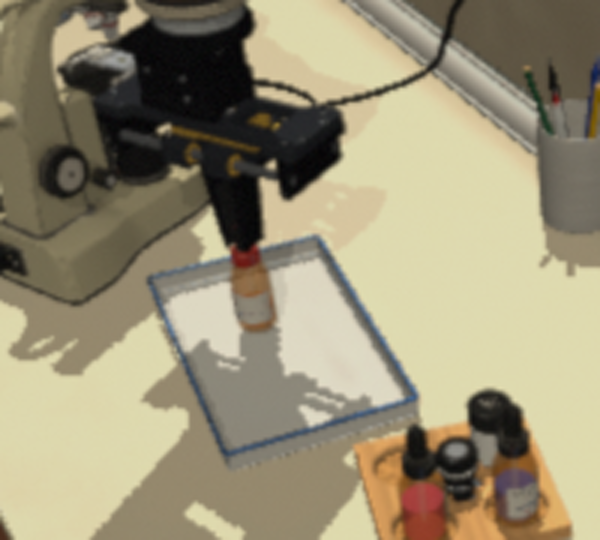

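>>> {"method": "arm_command", "body": {
  "deltas": [
    [[1, 0, 0, -0.02, 0], [1, 0, 0, -0.02, 0], [1, 0, 0, -0.015, 0], [1, 0, 0, 0, 0]]
  ]
}}

```text
t: 13.77
eef_pos: [503.2, 235.8, 81.4]
tcp_rot: [3.131, -0.004, 0.528]
ft_force: [0.3, 1.0, -0.8]
opening: 0.137
```

>>> {"method": "arm_command", "body": {
  "deltas": [
    [[1, 0, 0, -0.01, 0], [1, 0, 0, -0.01, 0], [1, 0, 0, 0, 0]]
  ]
}}

```text
t: 14.02
eef_pos: [503.2, 235.7, 79.2]
tcp_rot: [3.131, -0.004, 0.528]
ft_force: [0.4, -1.0, -1.1]
opening: 0.131
```

>>> {"method": "arm_command", "body": {
  "deltas": [
    [[1, 0, 0, -0.01, 0], [1, 0, 0, 0, 0], [1, 0, 0, 0, 0]]
  ]
}}

```text
t: 14.27
eef_pos: [504.0, 236.1, 79.4]
tcp_rot: [3.13, -0.007, 0.528]
ft_force: [-1.2, -1.3, -1.1]
opening: 0.138
```

>>> {"method": "arm_command", "body": {
  "deltas": [
    [[1, 0, 0, -0.015, 0], [1, 0, 0, 0, 0]]
  ]
}}

```text
t: 14.43
eef_pos: [505.0, 236.6, 79.2]
tcp_rot: [3.13, -0.01, 0.528]
ft_force: [0.4, 0.0, -0.3]
opening: 0.129
```

>>> {"method": "arm_command", "body": {
  "deltas": [
    [[0.8, 0, 0, 0, 0], [0.7, 0, 0, 0, 0], [0.55, 0, 0, 0, 0], [0.55, 0, 0, 0, 0], [0.55, 0, 0, 0.03, 0], [0.55, 0, 0, 0.08, 0], [0.55, 0, 0, 0.12, 0], [0.55, 0, 0, 0.12, 0], [0.55, 0, 0, 0.12, 0], [0.55, 0, 0, 0.1, 0], [0.55, 0, 0, 0.05, 0], [0.55, 0, 0, 0, 0]]
  ]
}}

```text
t: 15.43
eef_pos: [504.3, 236.3, 146.2]
tcp_rot: [3.13, -0.009, 0.528]
ft_force: [0.8, 0.2, 0.6]
opening: 0.452
```

```bash
cat > z.py <<'E'
from h import *
import sys
n=sys.argv[1];x0,y0,x1,y1=map(int,sys.argv[2:6])
b=snap('side','s%s.png'%n);w=wcam('w%s.png'%n);s=env.state();print(s['eef_pos'].round(1),s['tcp_rot'].round(3),s['opening'])
f=b['frame'][y0:y1,x0:x1,::-1]
cv2.imwrite('pics/z%s.png'%n,cv2.hconcat([cv2.resize(f,(380,400),interpolation=cv2.INTER_CUBIC),cv2.resize(w['frame'][90:300,180:400,::-1],(420,400),interpolation=cv2.INTER_CUBIC)]))
E
python3 z.py 7 100 110 290 310
```

```text
[503.9 236.2 145.1] [ 3.13  -0.007  0.528] 0.44795302231856965
```

View pics/z7.png

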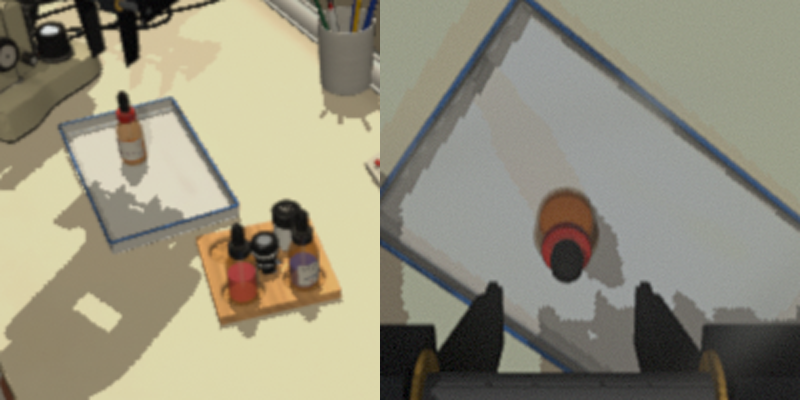

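Orange stands upright in the tray. Next is red.

>>> {"method": "arm_command", "body": {
  "deltas": [
    [[0.55, 0, -0.05, 0, 0], [0.55, 0, -0.1, 0, 0], [0.55, 0, -0.18, 0, 0], [0.55, 0, -0.25, 0, 0], [0.55, 0, -0.28, 0, 0], [0.55, 0, -0.3, 0, 0], [0.55, 0, -0.3, 0, 0], [0.55, 0, -0.3, 0, 0], [0.55, 0, -0.3, 0, 0], [0.55, 0, -0.25, 0, 0], [0.55, 0, -0.15, 0, 0], [0.55, 0, -0.06, 0, 0]]
  ]
}}

```text
t: 16.53
eef_pos: [497.3, -32.7, 138.6]
tcp_rot: [3.135, 0.003, 0.531]
ft_force: [-0.3, 0.6, -0.4]
opening: 0.448
```

>>> {"method": "arm_command", "body": {
  "deltas": [
    [[0.55, 0, -0.03, 0, 0], [0.55, 0, 0, 0, 0], [0.55, 0, 0, 0, 0]]
  ]
}}

```text
t: 16.78
eef_pos: [496.3, -37.3, 137.7]
tcp_rot: [3.136, 0.004, 0.527]
ft_force: [-1.2, 0.5, -0.1]
opening: 0.451
```

>>> {"method": "arm_command", "body": {
  "deltas": [
    [[0.55, 0.035, -0.05, -0.02, 0], [0.55, 0.035, -0.06, 0, 0], [0.55, 0, -0.03, 0, 0], [0.55, 0, 0, 0, 0], [0.55, 0, 0, 0, 0]]
  ]
}}

```text
t: 17.2
eef_pos: [504.3, -49.9, 135.2]
tcp_rot: [3.137, 0.005, 0.532]
ft_force: [0.6, -0.0, 0.2]
opening: 0.453
```

```bash
python3 z.py 8 160 160 290 290; python3 -c "
from h import *
w=wcam();print(proj(w,[503.3,-51.5,102]))"
```

```text
[504.2 -49.8 135.2] [3.137 0.005 0.532] 0.44752787397340177
(np.float64(281.5454215832592), np.float64(238.32236275783293))
```

View pics/z8.png

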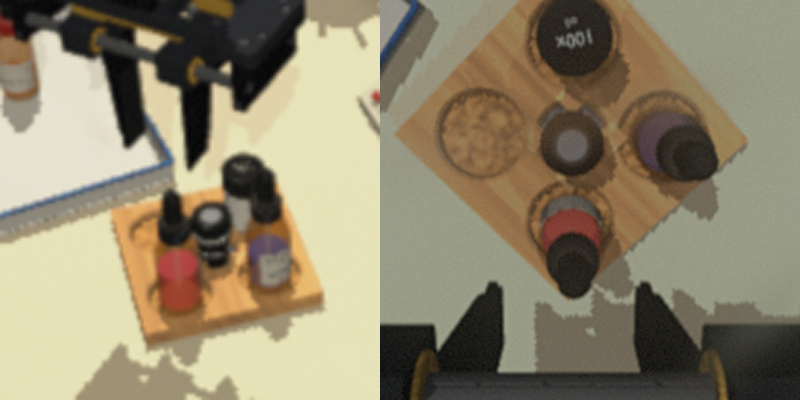

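>>> {"method": "arm_command", "body": {
  "deltas": [
    [[0.55, 0, -0.02, -0.06, 0], [0.55, 0, 0, -0.1, 0], [0.55, 0, 0, -0.1, 0], [0.55, 0, 0, -0.1, 0], [0.55, 0, 0, -0.06, 0], [0.55, 0, 0, -0.04, 0], [0.55, 0, 0, -0.02, 0], [0.55, 0, 0, 0, 0], [0.55, 0, 0, 0, 0]]
  ]
}}

```text
t: 18.1
eef_pos: [503.2, -51.5, 81.7]
tcp_rot: [3.137, 0.005, 0.532]
ft_force: [0.1, -1.1, 0.0]
opening: 0.451
```

>>> {"method": "arm_command", "body": {
  "deltas": [
    [[1, 0, 0, 0, 0], [1, 0, 0, 0, 0], [1, 0, 0, 0, 0], [1, 0, 0, 0, 0], [1, 0, 0, 0, 0], [1, 0, 0, 0, 0]]
  ]
}}

```text
t: 18.6
eef_pos: [503.9, -51.7, 83.1]
tcp_rot: [3.136, 0.003, 0.532]
ft_force: [-0.2, 0.7, 0.2]
opening: 0.14
```

>>> {"method": "arm_command", "body": {
  "deltas": [
    [[1, 0, 0, 0.04, 0], [1, 0, 0, 0.08, 0], [1, 0, 0, 0.12, 0], [1, 0, 0, 0.12, 0], [1, 0, 0, 0.12, 0], [1, 0, 0, 0.12, 0], [1, 0, 0, 0.1, 0], [1, 0, 0, 0.05, 0], [1, 0, 0, 0, 0], [1, 0, 0, 0, 0]]
  ]
}}

```text
t: 19.43
eef_pos: [503.1, -51.5, 166.0]
tcp_rot: [3.135, 0.003, 0.532]
ft_force: [0.7, -0.5, -1.3]
opening: 0.137
```

>>> {"method": "arm_command", "body": {
  "deltas": [
    [[1, 0, 0.05, 0, 0], [1, 0, 0.1, 0, 0], [1, 0, 0.18, 0, 0], [1, 0, 0.22, 0, 0], [1, 0, 0.22, 0, 0], [1, 0, 0.22, 0, 0], [1, 0, 0.22, 0, 0], [1, 0, 0.22, 0, 0], [1, 0, 0.22, 0, 0], [1, 0, 0.18, 0, 0], [1, 0, 0.12, 0, 0], [1, 0, 0.06, 0, 0]]
  ]
}}

```text
t: 20.43
eef_pos: [497.5, 165.2, 159.4]
tcp_rot: [3.141, 0.013, 0.53]
ft_force: [-0.5, 0.5, -0.4]
opening: 0.138
```

>>> {"method": "arm_command", "body": {
  "deltas": [
    [[1, 0, 0, 0, 0], [1, 0, 0, -0.04, 0], [1, 0, 0, -0.08, 0], [1, 0, 0, -0.08, 0], [1, 0, 0, -0.08, 0], [1, 0, 0, -0.08, 0], [1, 0, 0, -0.05, 0], [1, 0, 0, -0.03, 0], [1, 0, 0, 0, 0], [1, 0, 0, 0, 0]]
  ]
}}

```text
t: 21.27
eef_pos: [495.9, 163.8, 107.9]
tcp_rot: [-3.14, 0.018, 0.529]
ft_force: [0.1, 0.5, -1.1]
opening: 0.138
```

>>> {"method": "arm_command", "body": {
  "deltas": [
    [[1, 0, 0, -0.04, 0], [1, 0, 0, -0.06, 0], [1, 0, 0, -0.05, 0], [1, 0, 0, -0.03, 0], [1, 0, 0, -0.02, 0], [1, 0, 0, 0, 0], [1, 0, 0, 0, 0]]
  ]
}}

```text
t: 21.85
eef_pos: [496.4, 163.9, 86.5]
tcp_rot: [-3.141, 0.017, 0.529]
ft_force: [-0.2, 0.4, -1.5]
opening: 0.138
```

>>> {"method": "arm_command", "body": {
  "deltas": [
    [[1, 0, 0, -0.02, 0], [1, 0, 0, -0.01, 0], [1, 0, 0, 0, 0]]
  ]
}}

```text
t: 22.1
eef_pos: [496.5, 164.0, 83.5]
tcp_rot: [-3.141, 0.016, 0.529]
ft_force: [-1.1, -0.0, -1.5]
opening: 0.139
```

>>> {"method": "arm_command", "body": {
  "deltas": [
    [[1, 0, 0, -0.015, 0], [1, 0, 0, -0.01, 0], [1, 0, 0, 0, 0]]
  ]
}}

```text
t: 22.35
eef_pos: [496.6, 164.0, 81.0]
tcp_rot: [-3.141, 0.015, 0.529]
ft_force: [0.2, -0.9, -0.7]
opening: 0.136
```

>>> {"method": "arm_command", "body": {
  "deltas": [
    [[1, 0, 0, -0.01, 0], [1, 0, 0, 0, 0]]
  ]
}}

```text
t: 22.52
eef_pos: [497.2, 164.1, 80.8]
tcp_rot: [3.141, 0.014, 0.529]
ft_force: [0.5, -0.1, -0.8]
opening: 0.141
```

>>> {"method": "arm_command", "body": {
  "deltas": [
    [[1, 0, 0, -0.01, 0], [0.8, 0, 0, 0, 0], [0.7, 0, 0, 0, 0], [0.55, 0, 0, 0, 0], [0.55, 0, 0, 0, 0], [0.55, 0, 0, 0.03, 0], [0.55, 0, 0, 0.08, 0], [0.55, 0, 0, 0.12, 0], [0.55, 0, 0, 0.12, 0], [0.55, 0, 0, 0.12, 0], [0.55, 0, 0, 0.1, 0], [0.55, 0, 0, 0.05, 0]]
  ]
}}

```text
t: 23.52
eef_pos: [496.9, 164.1, 146.8]
tcp_rot: [-3.142, 0.015, 0.529]
ft_force: [-0.3, 0.1, -0.1]
opening: 0.45
```

```bash
python3 z.py 9 100 110 290 310
```

```text
[497.  164.1 146.3] [3.142 0.014 0.529] 0.44536259713475873
```

View pics/z9.png

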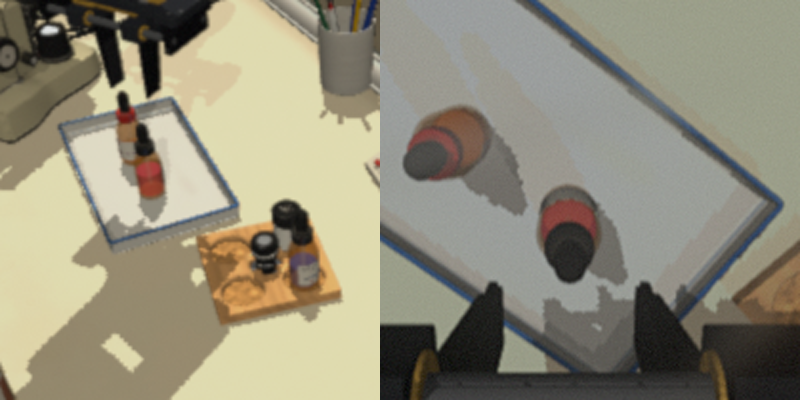

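>>> {"method": "arm_command", "body": {
  "deltas": [
    [[0.55, 0, -0.05, 0, 0], [0.55, 0.03, -0.1, 0, 0], [0.55, 0.06, -0.18, 0, 0], [0.55, 0.08, -0.24, 0, 0], [0.55, 0.08, -0.26, 0, 0], [0.55, 0.08, -0.26, 0, 0], [0.55, 0.08, -0.26, 0, 0], [0.55, 0.08, -0.26, 0, 0], [0.55, 0.08, -0.2, 0, 0], [0.55, 0.06, -0.13, 0, 0], [0.55, 0.03, -0.06, 0, 0], [0.55, 0, 0, 0, 0]]
  ]
}}

```text
t: 24.62
eef_pos: [561.9, -53.7, 139.3]
tcp_rot: [-3.136, 0.024, 0.53]
ft_force: [-0.7, 0.1, 1.0]
opening: 0.45
```

>>> {"method": "arm_command", "body": {
  "deltas": [
    [[0.55, 0.02, -0.05, 0, 0], [0.55, 0.02, -0.06, 0, 0], [0.55, 0, -0.03, 0, 0], [0.55, 0, 0, 0, 0], [0.55, 0, 0, 0, 0]]
  ]
}}

```text
t: 25.03
eef_pos: [564.9, -67.4, 138.3]
tcp_rot: [-3.134, 0.025, 0.531]
ft_force: [-0.5, 0.1, 0.5]
opening: 0.451
```

```bash
python3 z.py 10 160 160 290 290; python3 -c "
from h import *
w=wcam();print(proj(w,[567,-68.8,102]))"
```

```text
[564.9 -67.3 138.3] [-3.134  0.025  0.531] 0.4493913444143427
(np.float64(283.91235406940996), np.float64(232.59722318301328))
```

View pics/z10.png

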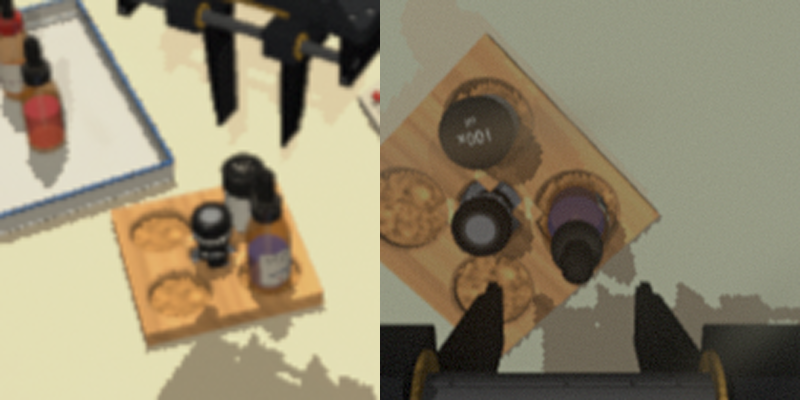

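>>> {"method": "arm_command", "body": {
  "deltas": [
    [[0.55, 0.02, -0.015, -0.06, 0], [0.55, 0, 0, -0.1, 0], [0.55, 0, 0, -0.1, 0], [0.55, 0, 0, -0.1, 0], [0.55, 0, 0, -0.06, 0], [0.55, 0, 0, -0.04, 0], [0.55, 0, 0, -0.04, 0], [0.55, 0, 0, 0, 0], [0.55, 0, 0, 0, 0]]
  ]
}}

```text
t: 25.93
eef_pos: [566.2, -67.8, 81.4]
tcp_rot: [-3.132, 0.027, 0.532]
ft_force: [-0.1, -0.1, 0.6]
opening: 0.448
```

>>> {"method": "arm_command", "body": {
  "deltas": [
    [[0.55, 0.01, -0.01, 0, 0], [1, 0, 0, 0, 0], [1, 0, 0, 0, 0], [1, 0, 0, 0, 0], [1, 0, 0, 0, 0], [1, 0, 0, 0, 0], [1, 0, 0, 0, 0], [1, 0, 0, 0, 0]]
  ]
}}

```text
t: 26.6
eef_pos: [568.1, -69.2, 83.0]
tcp_rot: [-3.134, 0.025, 0.532]
ft_force: [-0.6, 0.1, -0.3]
opening: 0.135
```

>>> {"method": "arm_command", "body": {
  "deltas": [
    [[1, 0, 0, 0.04, 0], [1, 0, 0, 0.08, 0], [1, 0, 0, 0.12, 0], [1, 0, 0, 0.12, 0], [1, 0, 0, 0.12, 0], [1, 0, 0, 0.12, 0], [1, 0, 0, 0.12, 0], [1, 0, 0, 0.08, 0], [1, 0, 0, 0.04, 0], [1, 0, 0, 0, 0]]
  ]
}}

```text
t: 27.43
eef_pos: [567.4, -68.9, 175.3]
tcp_rot: [-3.135, 0.025, 0.533]
ft_force: [0.4, 0.2, -0.6]
opening: 0.135
```

>>> {"method": "arm_command", "body": {
  "deltas": [
    [[1, 0, 0.05, 0, 0], [1, -0.02, 0.1, 0, 0], [1, -0.04, 0.17, 0, 0], [1, -0.04, 0.2, 0, 0], [1, -0.04, 0.2, 0, 0], [1, -0.04, 0.2, 0, 0], [1, -0.04, 0.2, 0, 0], [1, -0.04, 0.2, 0, 0], [1, -0.03, 0.15, 0, 0], [1, -0.02, 0.1, 0, 0], [1, 0, 0.05, 0, 0], [1, 0, 0, 0, 0]]
  ]
}}

```text
t: 28.43
eef_pos: [528.8, 106.6, 168.6]
tcp_rot: [-3.128, 0.035, 0.533]
ft_force: [-0.1, -0.5, -0.6]
opening: 0.14
```

>>> {"method": "arm_command", "body": {
  "deltas": [
    [[1, 0, 0, 0, 0], [1, 0, 0, -0.04, 0], [1, 0, 0, -0.08, 0], [1, 0, 0, -0.1, 0], [1, 0, 0, -0.1, 0], [1, 0, 0, -0.08, 0], [1, 0, 0, -0.05, 0], [1, 0, 0, -0.03, 0], [1, 0, 0, 0, 0], [1, 0, 0, 0, 0]]
  ]
}}

```text
t: 29.27
eef_pos: [528.9, 102.8, 113.5]
tcp_rot: [-3.127, 0.038, 0.528]
ft_force: [-0.2, -0.4, -1.0]
opening: 0.137
```

```bash
python3 z.py 11 100 110 290 310
```

```text
[529.  102.9 113.9] [-3.127  0.037  0.528] 0.1365387429787661
```

View pics/z11.png

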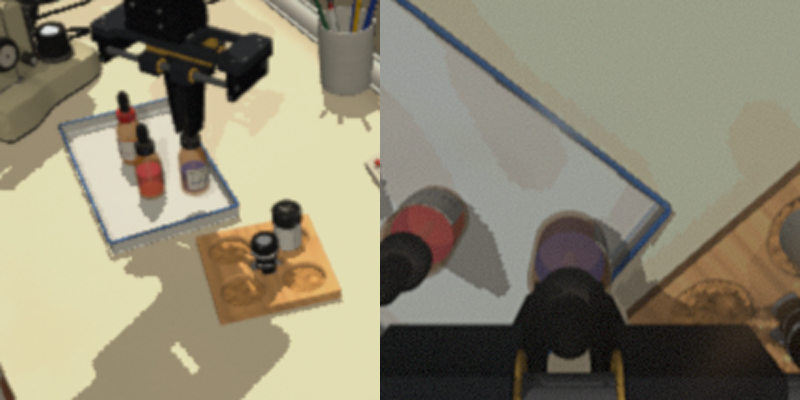

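>>> {"method": "arm_command", "body": {
  "deltas": [
    [[1, 0, 0.03, -0.02, 0], [1, 0, 0.02, -0.06, 0], [1, 0, 0, -0.07, 0], [1, 0, 0, -0.05, 0], [1, 0, 0, -0.04, 0], [1, 0, 0, -0.03, 0], [1, 0, 0, -0.01, 0], [1, 0, 0, 0, 0], [1, 0, 0, 0, 0]]
  ]
}}

```text
t: 30.12
eef_pos: [529.3, 108.8, 83.5]
tcp_rot: [-3.128, 0.036, 0.529]
ft_force: [-0.4, -0.5, -1.5]
opening: 0.132
```

>>> {"method": "arm_command", "body": {
  "deltas": [
    [[1, 0, 0, -0.015, 0], [1, 0, 0, -0.01, 0], [1, 0, 0, 0, 0]]
  ]
}}

```text
t: 30.37
eef_pos: [529.5, 108.8, 81.2]
tcp_rot: [-3.128, 0.035, 0.529]
ft_force: [-0.0, 0.2, -1.0]
opening: 0.136
```

>>> {"method": "arm_command", "body": {
  "deltas": [
    [[1, 0, 0, -0.01, 0], [1, 0, 0, -0.01, 0], [1, 0, 0, 0, 0]]
  ]
}}

```text
t: 30.62
eef_pos: [530.7, 108.9, 80.9]
tcp_rot: [-3.13, 0.032, 0.528]
ft_force: [-0.4, -0.2, -0.8]
opening: 0.134
```

>>> {"method": "arm_command", "body": {
  "deltas": [
    [[1, 0, 0, -0.01, 0], [0.8, 0, 0, 0, 0], [0.7, 0, 0, 0, 0], [0.55, 0, 0, 0, 0], [0.55, 0, 0, 0, 0], [0.55, 0, 0, 0.03, 0], [0.55, 0, 0, 0.08, 0], [0.55, 0, 0, 0.12, 0], [0.55, 0, 0, 0.12, 0], [0.55, 0, 0, 0.12, 0], [0.55, 0, 0, 0.1, 0], [0.55, 0, 0, 0.05, 0]]
  ]
}}

```text
t: 31.62
eef_pos: [530.1, 108.8, 146.3]
tcp_rot: [-3.129, 0.033, 0.528]
ft_force: [0.5, -0.3, 0.3]
opening: 0.452
```

```bash
python3 z.py 12 100 110 290 310
```

```text
[530.1 108.8 145.8] [-3.129  0.033  0.528] 0.4521490023257038
```

View pics/z12.png

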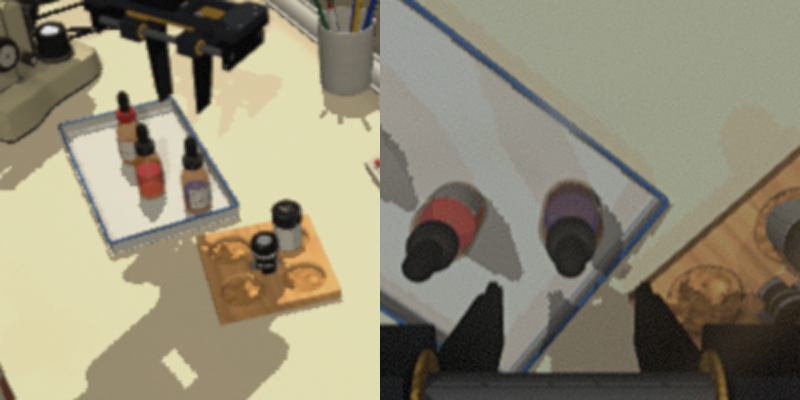

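All three bottles stand upright in the tray, and only the pot and eyepiece remain in the stand. Fast moves have built up a little wrist tilt (about 2°). I'll try to undo it over open space on the way to the eyepiece.

>>> {"method": "arm_command", "body": {
  "deltas": [
    [[0.4, 0.02, -0.1, 0.1, 0], [0.4, 0.04, -0.15, 0.1, 0], [0.4, 0.05, -0.15, 0.1, 0], [0.4, 0.05, -0.15, 0.05, 0], [0.4, 0.05, -0.15, 0, 0], [0.4, 0.05, -0.15, 0, 0], [0.4, 0.05, -0.15, 0, 0], [0.4, 0.05, -0.15, 0, 0], [0.4, 0.05, -0.15, 0, 0], [0.4, 0.05, -0.15, 0, 0], [0.4, 0.05, -0.15, 0, 0], [0.4, 0.05, -0.15, 0, 0]]
  ]
}}

```text
t: 32.72
eef_pos: [585.6, -79.6, 183.9]
tcp_rot: [-3.126, 0.039, 0.532]
ft_force: [0.7, -0.1, 0.8]
opening: 0.599
```

>>> {"method": "arm_command", "body": {
  "deltas": [
    [[0.4, 0, -0.15, 0, 0], [0.4, 0, 0, 0, 0], [0.4, 0, 0, 0, 0], [0.4, -0.2, 0.3, 0, 0], [0.4, -0.2, 0.3, 0, 0], [0.4, -0.1, 0.2, 0, 0], [0.4, 0, 0, 0, 0], [0.4, 0, 0, 0, 0]]
  ]
}}

```text
t: 33.38
eef_pos: [532.2, -17.5, 183.1]
tcp_rot: [-3.123, 0.043, 0.527]
ft_force: [-0.1, 0.4, 0.2]
opening: 0.603
```

>>> {"method": "arm_command", "body": {
  "deltas": [
    [[0.4, -0.4, 0, 0, 0], [0.4, -0.4, 0, 0, 0], [0.4, 0, 0, 0, 0], [0.4, 0, 0, 0, 0], [0.4, 0, 0, 0, 0]]
  ]
}}

```text
t: 33.8
eef_pos: [451.0, -18.4, 183.1]
tcp_rot: [-3.124, 0.042, 0.528]
ft_force: [0.1, -0.2, 0.5]
opening: 0.595
```

>>> {"method": "arm_command", "body": {
  "deltas": [
    [[0.4, 0.4, 0, 0, 0], [0.4, 0.4, 0, 0, 0], [0.4, 0, 0, 0, 0], [0.4, 0, 0, 0, 0], [0.4, 0, 0, 0, 0]]
  ]
}}

```text
t: 34.22
eef_pos: [537.4, -20.0, 182.6]
tcp_rot: [-3.124, 0.042, 0.527]
ft_force: [0.5, -0.3, 0.6]
opening: 0.603
```

>>> {"method": "arm_command", "body": {
  "deltas": [
    [[0.4, 0.15, 0, 0, 0], [0.4, 0.2, 0, 0, 0], [0.4, 0.2, 0, 0, 0], [0.4, 0.2, 0, 0, 0], [0.4, 0.2, 0, 0, 0], [0.4, 0.2, 0, 0, 0], [0.4, 0, 0, 0, 0], [0.4, 0, 0, 0, 0]]
  ]
}}

```text
t: 34.88
eef_pos: [653.4, -21.1, 182.1]
tcp_rot: [-3.122, 0.045, 0.526]
ft_force: [-0.7, -0.5, -0.9]
opening: 0.601
```

>>> {"method": "arm_command", "body": {
  "deltas": [
    [[0.4, -0.15, 0, 0, 0], [0.4, -0.2, 0, 0, 0], [0.4, -0.2, 0, 0, 0], [0.4, -0.2, 0, 0, 0], [0.4, -0.2, 0, 0, 0], [0.4, -0.2, 0, 0, 0], [0.4, 0, 0, 0, 0], [0.4, 0, 0, 0, 0]]
  ]
}}

```text
t: 35.55
eef_pos: [524.7, -21.0, 181.5]
tcp_rot: [-3.119, 0.049, 0.526]
ft_force: [1.0, -0.5, 0.3]
opening: 0.598
```

>>> {"method": "arm_command", "body": {
  "deltas": [
    [[0.4, 0, -0.36, 0, 0], [0.4, 0, -0.36, 0, 0], [0.4, 0, -0.36, 0, 0], [0.4, 0, 0, 0, 0], [0.4, 0, 0, 0, 0]]
  ]
}}

```text
t: 35.97
eef_pos: [525.0, -132.7, 182.8]
tcp_rot: [-3.122, 0.047, 0.529]
ft_force: [0.4, 0.6, 0.3]
opening: 0.601
```

>>> {"method": "arm_command", "body": {
  "deltas": [
    [[0.4, 0, 0.36, 0, 0], [0.4, 0, 0.36, 0, 0], [0.4, 0, 0.36, 0, 0], [0.4, 0, 0, 0, 0], [0.4, 0, 0, 0, 0]]
  ]
}}

```text
t: 36.38
eef_pos: [525.4, -20.6, 182.4]
tcp_rot: [-3.122, 0.046, 0.525]
ft_force: [0.1, -0.5, -0.3]
opening: 0.6
```

>>> {"method": "arm_command", "body": {
  "deltas": [
    [[0.4, 0, 0, 0.4, 0], [0.4, 0, 0, 0.4, 0], [0.4, 0, 0, 0.4, 0], [0.4, 0, 0, 0, 0], [0.4, 0, 0, 0, 0]]
  ]
}}

```text
t: 36.8
eef_pos: [524.2, -19.8, 306.4]
tcp_rot: [-3.12, 0.049, 0.528]
ft_force: [-0.1, -0.5, -0.4]
opening: 0.601
```

>>> {"method": "arm_command", "body": {
  "deltas": [
    [[0.4, 0, 0, -0.4, 0], [0.4, 0, 0, -0.4, 0], [0.4, 0, 0, -0.4, 0], [0.4, 0, 0, 0, 0], [0.4, 0, 0, 0, 0]]
  ]
}}

```text
t: 37.22
eef_pos: [524.3, -21.3, 183.7]
tcp_rot: [-3.124, 0.044, 0.526]
ft_force: [0.8, 0.2, -0.1]
opening: 0.597
```

>>> {"method": "arm_command", "body": {
  "deltas": [
    [[0.4, 0, -0.4, 0, 0], [0.4, 0, -0.4, 0, 0], [0.4, 0, -0.4, 0, 0], [0.4, 0, 0, 0, 0], [0.4, 0, 0, 0, 0], [0.4, 0, 0, 0, 0], [0.4, 0, 0.4, 0, 0], [0.4, 0, 0.4, 0, 0], [0.4, 0, 0.4, 0, 0], [0.4, 0, 0, 0, 0], [0.4, 0, 0, 0, 0], [0.4, 0, 0, 0, 0]]
  ]
}}

```text
t: 38.22
eef_pos: [527.4, -18.9, 198.1]
tcp_rot: [-3.133, 0.035, 0.531]
ft_force: [0.2, 0.4, -0.5]
opening: 0.598
```

>>> {"method": "arm_command", "body": {
  "deltas": [
    [[0.4, 0, -0.4, 0, 0], [0.4, 0, -0.4, 0, 0], [0.4, 0, -0.4, 0, 0], [0.4, 0, 0, 0, 0], [0.4, 0, 0, 0, 0], [0.4, 0, 0, 0, 0], [0.4, 0, 0.4, 0, 0], [0.4, 0, 0.4, 0, 0], [0.4, 0, 0.4, 0, 0], [0.4, 0, 0, 0, 0], [0.4, 0, 0, 0, 0], [0.4, 0, 0, 0, 0]]
  ]
}}

```text
t: 39.22
eef_pos: [526.2, -18.3, 201.3]
tcp_rot: [-3.136, 0.033, 0.533]
ft_force: [-0.1, -0.7, 0.1]
opening: 0.598
```

The sharp sideways bursts do bring the tilt down, so I'll do a few more.

>>> {"method": "arm_command", "body": {
  "deltas": [
    [[0.4, 0, -0.42, 0, 0], [0.4, 0, -0.42, 0, 0], [0.4, 0, -0.42, 0, 0], [0.4, 0, 0, 0, 0], [0.4, 0, 0.42, 0, 0], [0.4, 0, 0.42, 0, 0], [0.4, 0, 0.42, 0, 0], [0.4, 0, 0, 0, 0], [0.4, 0, -0.42, 0, 0], [0.4, 0, -0.42, 0, 0], [0.4, 0, -0.42, 0, 0], [0.4, 0, 0, 0, 0]]
  ]
}}

```text
t: 40.22
eef_pos: [525.5, -154.0, 201.9]
tcp_rot: [-3.139, 0.031, 0.532]
ft_force: [-1.3, 0.2, -0.2]
opening: 0.6
```

>>> {"method": "arm_command", "body": {
  "deltas": [
    [[0.4, 0, 0.42, 0, 0], [0.4, 0, 0.42, 0, 0], [0.4, 0, 0.42, 0, 0], [0.4, 0, 0, 0, 0], [0.4, 0, -0.42, 0, 0], [0.4, 0, -0.42, 0, 0], [0.4, 0, -0.42, 0, 0], [0.4, 0, 0, 0, 0], [0.4, 0, 0.42, 0, 0], [0.4, 0, 0.42, 0, 0], [0.4, 0, 0.42, 0, 0], [0.4, 0, 0, 0, 0]]
  ]
}}

```text
t: 41.22
eef_pos: [523.9, -37.5, 201.2]
tcp_rot: [-3.141, 0.031, 0.511]
ft_force: [0.4, 0.1, -0.2]
opening: 0.6
```

>>> {"method": "arm_command", "body": {
  "deltas": [
    [[0.4, 0.08, 0.04, -0.1, 0.02], [0.4, 0.08, 0.04, -0.15, 0.01], [0.4, 0, 0, -0.15, 0], [0.4, 0, 0, -0.15, 0], [0.4, 0, 0, -0.12, 0], [0.4, 0, 0, -0.08, 0], [0.4, 0, 0, 0, 0], [0.4, 0, 0, 0, 0]]
  ]
}}

```text
t: 41.88
eef_pos: [543.5, -31.9, 119.6]
tcp_rot: [3.141, 0.03, 0.538]
ft_force: [0.8, -1.0, 0.2]
opening: 0.599
```

```bash
python3 z.py 13 160 160 290 290; python3 -c "
from h import *
w=wcam();print(proj(w,[543.5,-28,46]))"
```

```text
[543.6 -31.8 120.2] [3.141 0.03  0.538] 0.5997190800931
(np.float64(276.22929980793924), np.float64(215.6791465484813))
```

View pics/z13.png

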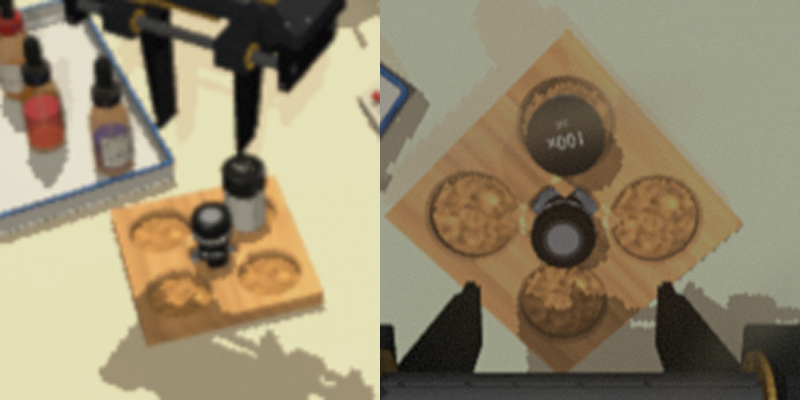

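>>> {"method": "arm_command", "body": {
  "deltas": [
    [[0.4, 0, 0.02, -0.08, -0.01], [0.4, 0, 0.015, -0.12, 0], [0.4, 0, 0, -0.12, 0], [0.4, 0, 0, -0.12, 0], [0.4, 0, 0, -0.12, 0], [0.4, 0, 0, -0.12, 0], [0.4, 0, 0, -0.08, 0], [0.4, 0, 0, -0.05, 0], [0.4, 0, 0, 0, 0], [0.4, 0, 0, 0, 0]]
  ]
}}

```text
t: 42.87
eef_pos: [545.9, -27.3, 38.4]
tcp_rot: [3.134, 0.021, 0.527]
ft_force: [0.4, 0.8, -0.1]
opening: 0.594
```

>>> {"method": "arm_command", "body": {
  "deltas": [
    [[0.4, -0.015, -0.005, -0.05, 0], [0.4, 0, 0, -0.06, 0], [0.4, 0, 0, -0.04, 0], [0.4, 0, 0, 0, 0], [0.4, 0, 0, 0, 0]]
  ]
}}

```text
t: 43.28
eef_pos: [545.1, -28.0, 23.4]
tcp_rot: [3.132, 0.019, 0.527]
ft_force: [-0.5, -0.1, 0.4]
opening: 0.604
```

```bash
python3 z.py 14 160 160 290 290
```

```text
[545.1 -28.   23.6] [3.132 0.018 0.527] 0.6000470612145048
```

View pics/z14.png

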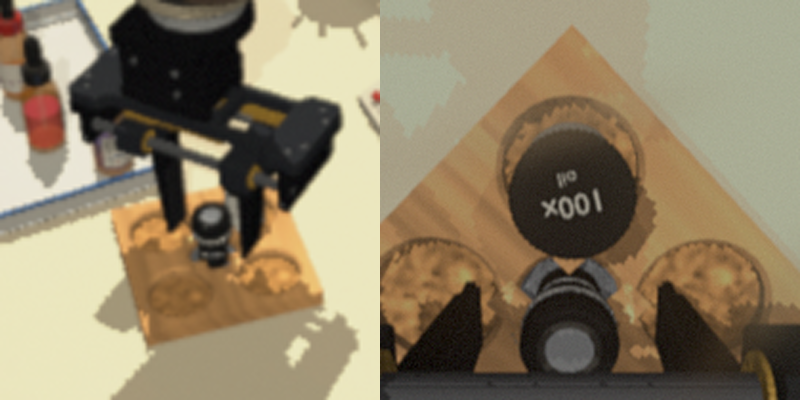

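>>> {"method": "arm_command", "body": {
  "deltas": [
    [[0.6, -0.01, 0, 0, 0], [0.8, 0, 0, 0, 0], [1, 0, 0, 0, 0], [1, 0, 0, 0, 0], [1, 0, 0, 0, 0], [1, 0, 0, 0, 0], [1, 0, 0, 0, 0]]
  ]
}}

```text
t: 43.97
eef_pos: [544.3, -28.0, 24.3]
tcp_rot: [3.131, 0.018, 0.527]
ft_force: [-0.5, -0.5, -0.7]
opening: 0.299
```

>>> {"method": "arm_command", "body": {
  "deltas": [
    [[1, 0, 0, 0.03, 0], [1, 0, 0, 0.06, 0], [1, 0, 0, 0.1, 0], [1, 0, 0, 0.1, 0], [1, 0, 0, 0.1, 0], [1, 0, 0, 0.1, 0], [1, 0, 0, 0.06, 0], [1, 0, 0, 0.03, 0], [1, 0, 0, 0, 0], [1, 0, 0, 0, 0]]
  ]
}}

```text
t: 44.8
eef_pos: [544.7, -28.1, 90.7]
tcp_rot: [3.129, 0.015, 0.527]
ft_force: [0.7, -0.4, -1.2]
opening: 0.294
```

```bash
python3 z.py 15 160 160 290 290
```

```text
[544.5 -28.   90.2] [3.129 0.016 0.527] 0.29109941729057337
```

View pics/z15.png

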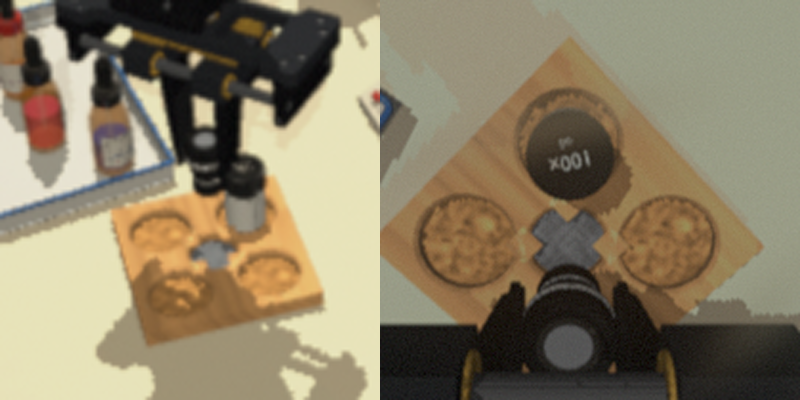

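The eyepiece is held upright, with the empty cross-marked middle well below it. I'll carry it toward the booklet.

>>> {"method": "arm_command", "body": {
  "deltas": [
    [[1, 0, -0.05, 0.01, 0], [1, 0, -0.1, 0.01, 0], [1, -0.02, -0.17, 0.01, 0], [1, -0.02, -0.2, 0.01, 0], [1, -0.02, -0.2, 0.01, 0], [1, -0.02, -0.2, 0.01, 0], [1, -0.02, -0.2, 0.01, 0], [1, -0.02, -0.2, 0.01, 0], [1, -0.02, -0.2, 0.01, 0], [1, -0.02, -0.2, 0.01, 0], [1, -0.02, -0.15, 0.01, 0], [1, -0.02, -0.1, 0, 0]]
  ]
}}

```text
t: 45.9
eef_pos: [520.0, -239.9, 97.8]
tcp_rot: [3.135, 0.021, 0.529]
ft_force: [-0.4, 0.5, -1.1]
opening: 0.297
```

>>> {"method": "arm_command", "body": {
  "deltas": [
    [[1, 0, -0.1, 0, 0], [1, 0, -0.1, 0, 0], [1, 0, -0.1, 0, 0], [1, 0, -0.05, 0, 0], [1, 0, 0, 0, 0], [1, 0, 0, 0, 0]]
  ]
}}

```text
t: 46.4
eef_pos: [518.9, -280.4, 96.6]
tcp_rot: [3.137, 0.022, 0.527]
ft_force: [-0.1, 0.6, 0.3]
opening: 0.299
```

```bash
python3 z.py 16 230 250 400 400; python3 -c "
from h import *
w=wcam();print(proj(w,[514,-331,8]),[proj(w,p) for p in ([566.7, -359.7, 8.0], [514.1, -394.6, 8.0], [458.1, -307.5, 8.0], [512.9, -271.4, 8.0])])"
```

```text
[ 519.  -280.    96.7] [3.136 0.022 0.528] 0.2959554854677444
(np.float64(323.3640359200193), np.float64(243.62671611551895)) [(np.float64(380.69103751037676), np.float64(212.11563739285396)), (np.float64(378.0412110628519), np.float64(273.67848012018305)), (np.float64(272.4953909593792), np.float64(278.13599451232864)), (np.float64(268.10969539883973), np.float64(214.46162515379402))]
```

View pics/w16.png

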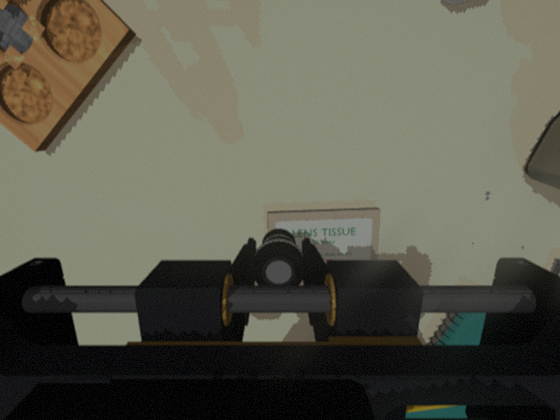

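View pics/z16.png

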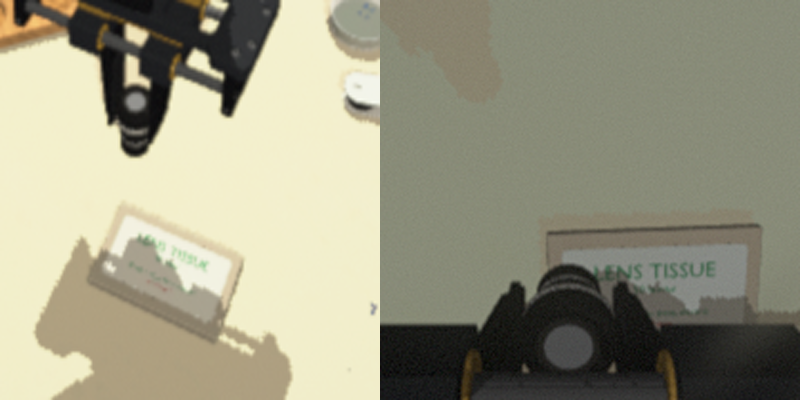

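>>> {"method": "arm_command", "body": {
  "deltas": [
    [[1, -0.01, -0.05, 0, 0], [1, -0.01, -0.1, 0, 0], [1, -0.01, -0.12, 0, 0], [1, 0, -0.1, 0, 0], [1, 0, -0.06, 0, 0], [1, 0, -0.03, 0, 0], [1, 0, 0, 0, 0], [1, 0, 0, 0, 0]]
  ]
}}

```text
t: 47.22
eef_pos: [515.7, -330.8, 96.9]
tcp_rot: [3.136, 0.022, 0.529]
ft_force: [-0.2, -0.7, -1.0]
opening: 0.295
```

>>> {"method": "arm_command", "body": {
  "deltas": [
    [[1, 0, 0, -0.03, 0], [1, 0, 0, -0.06, 0], [1, 0, 0, -0.08, 0], [1, 0, 0, -0.08, 0], [1, 0, 0, -0.08, 0], [1, 0, 0, -0.06, 0], [1, 0, 0, -0.04, 0], [1, 0, 0, 0, 0], [1, 0, 0, 0, 0]]
  ]
}}

```text
t: 47.97
eef_pos: [515.2, -328.7, 47.7]
tcp_rot: [3.139, 0.023, 0.53]
ft_force: [0.0, -0.1, -0.3]
opening: 0.294
```

>>> {"method": "arm_command", "body": {
  "deltas": [
    [[1, 0, -0.02, -0.03, 0], [1, 0, -0.01, -0.04, 0], [1, 0, 0, -0.03, 0], [1, 0, 0, -0.02, 0], [1, 0, 0, 0, 0], [1, 0, 0, 0, 0]]
  ]
}}

```text
t: 48.47
eef_pos: [515.6, -332.5, 35.2]
tcp_rot: [3.137, 0.022, 0.53]
ft_force: [-0.6, -0.1, -0.8]
opening: 0.296
```

```bash
python3 z.py 17 230 250 400 400
```

```text
[ 515.6 -332.4   35.3] [3.137 0.022 0.53 ] 0.29738776794011107
```

View pics/z17.png

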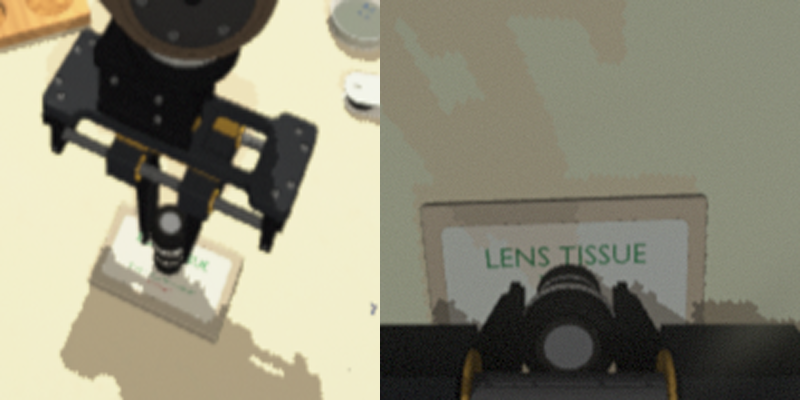

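```bash
python3 - <<'E'
from h import *
w=wcam();f=lambda u,v:(180+(u-380)*220/420,90+v*.525)
P=[onz(w,*f(*p),8) for p in((424,207),(705,200))];print(P,np.linalg.norm(P[0]-P[1]))
d=P[1]-P[0];d/=np.linalg.norm(d);n=np.array([d[1],-d[0],0]);n*=np.sign(-n[0]);print((P[0]+P[1])/2+33*n)
E
```

```text
[array([ 514.23832934, -271.60049465,    8.        ]), array([ 567.51233843, -357.72126578,    8.        ])] 101.26651601407931
[ 512.81091971 -332.02142908    8.        ]
```

>>> {"method": "arm_command", "body": {
  "deltas": [
    [[1, -0.015, 0, -0.01, 0], [1, 0, 0, -0.02, 0], [1, 0, 0, -0.02, 0], [1, 0, 0, 0, 0], [1, 0, 0, 0, 0]]
  ]
}}

```text
t: 49.03
eef_pos: [514.1, -332.5, 30.3]
tcp_rot: [3.137, 0.022, 0.53]
ft_force: [0.2, -0.6, -1.4]
opening: 0.297
```

>>> {"method": "arm_command", "body": {
  "deltas": [
    [[1, 0, 0, -0.01, 0], [1, 0, 0, 0, 0], [1, 0, 0, 0, 0]]
  ]
}}

```text
t: 49.28
eef_pos: [514.1, -332.5, 29.1]
tcp_rot: [3.137, 0.022, 0.53]
ft_force: [0.1, -0.7, 0.6]
opening: 0.296
```

>>> {"method": "arm_command", "body": {
  "deltas": [
    [[1, 0, 0, -0.01, 0], [1, 0, 0, -0.005, 0], [1, 0, 0, 0, 0]]
  ]
}}

```text
t: 49.53
eef_pos: [514.2, -332.6, 28.1]
tcp_rot: [3.136, 0.022, 0.53]
ft_force: [-0.2, 0.3, -0.6]
opening: 0.296
```

>>> {"method": "arm_command", "body": {
  "deltas": [
    [[1, 0, 0, -0.01, 0], [1, 0, 0, 0, 0]]
  ]
}}

```text
t: 49.7
eef_pos: [514.5, -332.8, 28.3]
tcp_rot: [3.135, 0.021, 0.53]
ft_force: [0.9, -0.3, -0.5]
opening: 0.297
```

>>> {"method": "arm_command", "body": {
  "deltas": [
    [[0.6, 0, 0, 0, 0], [0.5, 0, 0, 0, 0], [0.4, 0, 0, 0, 0], [0.4, 0, 0, 0.02, 0], [0.4, 0, 0, 0.05, 0], [0.4, 0, 0, 0.1, 0], [0.4, 0, 0, 0.12, 0], [0.4, 0, 0, 0.12, 0], [0.4, 0, 0, 0.12, 0], [0.4, 0, 0, 0.1, 0], [0.4, 0, 0, 0.1, 0], [0.4, 0, 0, 0.1, 0]]
  ]
}}

```text
t: 50.7
eef_pos: [514.0, -332.4, 119.0]
tcp_rot: [3.136, 0.022, 0.53]
ft_force: [-0.4, -0.0, -0.9]
opening: 0.6
```

```bash
python3 z.py 18 230 250 400 400
```

```text
[ 514.7 -332.9  119.8] [3.133 0.021 0.53 ] 0.5980899573804384
```

View pics/z18.png

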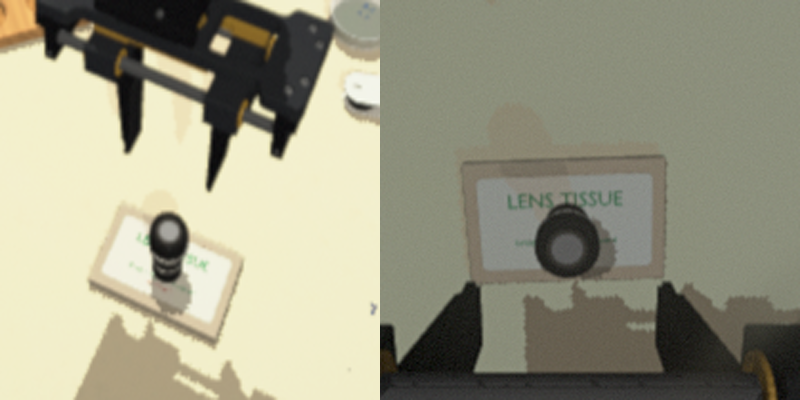

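The eyepiece stands in the middle of the booklet. Now the bottles go back, purple first.

>>> {"method": "arm_command", "body": {
  "deltas": [
    [[0.45, 0, 0.1, 0.2, 0], [0.5, 0, 0.25, 0.15, 0], [0.55, 0, 0.4, 0, 0], [0.55, 0.01, 0.4, 0, 0], [0.55, 0.01, 0.4, 0, 0], [0.55, 0.01, 0.4, 0, 0], [0.55, 0.01, 0.4, 0, 0], [0.55, 0.01, 0.4, 0, 0], [0.55, 0.01, 0.4, 0, 0], [0.55, 0.01, 0.35, 0, 0], [0.55, 0.01, 0.25, 0, 0], [0.55, 0, 0.1, 0, 0]]
  ]
}}

```text
t: 51.8
eef_pos: [517.3, 65.4, 152.4]
tcp_rot: [3.136, 0.024, 0.523]
ft_force: [0.4, -0.2, 0.7]
opening: 0.45
```

>>> {"method": "arm_command", "body": {
  "deltas": [
    [[0.55, 0, 0.1, 0, 0], [0.55, 0, 0.1, 0, 0], [0.55, 0, 0, 0, 0], [0.55, 0, 0, 0, 0], [0.55, 0, 0, 0, 0]]
  ]
}}

```text
t: 52.22
eef_pos: [517.0, 86.7, 151.4]
tcp_rot: [3.136, 0.025, 0.524]
ft_force: [0.2, -0.4, -0.7]
opening: 0.452
```

Good, there was no drift. I'll go over purple and look.

>>> {"method": "arm_command", "body": {
  "deltas": [
    [[0.55, 0.06, 0.1, -0.04, 0.01], [0.55, 0.05, 0.08, -0.05, 0], [0.55, 0.01, 0.02, -0.03, 0], [0.55, 0, 0, 0, 0], [0.55, 0, 0, 0, 0]]
  ]
}}

```text
t: 52.63
eef_pos: [531.0, 106.1, 137.6]
tcp_rot: [3.136, 0.026, 0.529]
ft_force: [-0.1, -0.4, -0.5]
opening: 0.451
```

```bash
python3 z.py 19 100 110 290 310; python3 -c "
from h import *
w=wcam();print(proj(w,[530.5,108.8,100]))"
```

```text
[530.9 105.9 137.9] [3.136 0.026 0.529] 0.45016600341983126
(np.float64(276.5031716495683), np.float64(231.69086572732454))
```

View pics/z19.png

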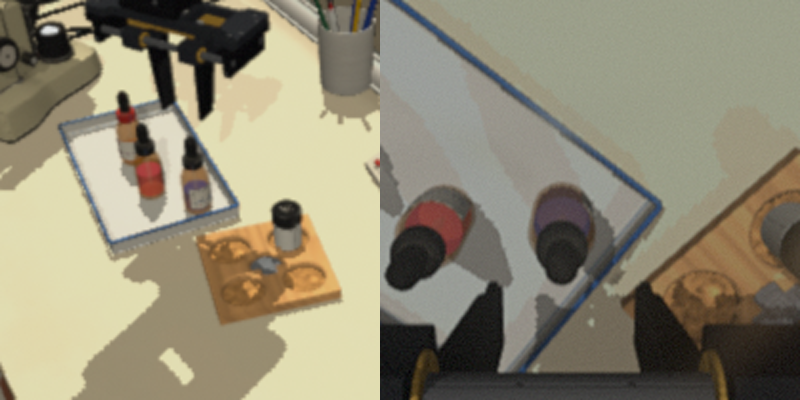

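>>> {"method": "arm_command", "body": {
  "deltas": [
    [[0.55, 0, 0.03, -0.06, 0], [0.55, 0, 0, -0.1, 0], [0.55, 0, 0, -0.1, 0], [0.55, 0, 0, -0.1, 0], [0.55, 0, 0, -0.08, 0], [0.55, 0, 0, -0.05, 0], [0.55, 0, 0, -0.03, 0], [0.55, 0, 0, 0, 0], [0.55, 0, 0, 0, 0]]
  ]
}}

```text
t: 53.53
eef_pos: [529.7, 108.7, 79.7]
tcp_rot: [3.137, 0.027, 0.528]
ft_force: [0.5, 1.4, 0.1]
opening: 0.453
```

>>> {"method": "arm_command", "body": {
  "deltas": [
    [[1, 0, 0, 0, 0], [1, 0, 0, 0, 0], [1, 0, 0, 0, 0], [1, 0, 0, 0, 0], [1, 0, 0, 0, 0], [1, 0, 0, 0, 0]]
  ]
}}

```text
t: 54.03
eef_pos: [530.5, 108.7, 81.2]
tcp_rot: [3.136, 0.024, 0.528]
ft_force: [1.0, 0.0, -1.2]
opening: 0.138
```

>>> {"method": "arm_command", "body": {
  "deltas": [
    [[1, 0, 0, 0.04, 0], [1, 0, 0, 0.08, 0], [1, 0, 0, 0.12, 0], [1, 0, 0, 0.12, 0], [1, 0, 0, 0.12, 0], [1, 0, 0, 0.12, 0], [1, 0, 0, 0.12, 0], [1, 0, 0, 0.08, 0], [1, 0, 0, 0.04, 0], [1, 0, 0, 0, 0]]
  ]
}}

```text
t: 54.87
eef_pos: [529.8, 108.7, 173.8]
tcp_rot: [3.135, 0.023, 0.528]
ft_force: [0.4, 0.6, -0.6]
opening: 0.136
```

>>> {"method": "arm_command", "body": {
  "deltas": [
    [[1, 0.01, -0.05, 0, 0], [1, 0.02, -0.1, 0, 0], [1, 0.03, -0.14, 0, 0], [1, 0.03, -0.15, 0, 0], [1, 0.03, -0.15, 0, 0], [1, 0.03, -0.15, 0, 0], [1, 0.03, -0.15, 0, 0], [1, 0.03, -0.15, 0, 0], [1, 0.03, -0.15, 0, 0], [1, 0.03, -0.15, 0, 0], [1, 0.03, -0.15, 0, 0], [1, 0.02, -0.1, 0, 0]]
  ]
}}

```text
t: 55.87
eef_pos: [560.0, -64.2, 166.3]
tcp_rot: [-3.141, 0.034, 0.53]
ft_force: [0.5, -0.3, -0.7]
opening: 0.134
```

>>> {"method": "arm_command", "body": {
  "deltas": [
    [[1, 0, -0.04, 0, 0], [1, 0, 0, 0, 0], [1, 0, 0, 0, 0]]
  ]
}}

```text
t: 56.12
eef_pos: [559.5, -71.4, 164.8]
tcp_rot: [-3.139, 0.036, 0.527]
ft_force: [-0.1, 0.5, -1.7]
opening: 0.135
```

>>> {"method": "arm_command", "body": {
  "deltas": [
    [[1, 0.03, 0.02, -0.04, 0], [1, 0.04, 0.01, -0.08, 0], [1, 0, 0, -0.1, 0], [1, 0, 0, -0.1, 0], [1, 0, 0, -0.08, 0], [1, 0, 0, -0.05, 0], [1, 0, 0, 0, 0], [1, 0, 0, 0, 0]]
  ]
}}

```text
t: 56.78
eef_pos: [566.0, -64.7, 113.3]
tcp_rot: [-3.137, 0.038, 0.53]
ft_force: [0.2, 0.4, -1.3]
opening: 0.139
```

```bash
python3 z.py 20 160 160 290 290; python3 -c "
from h import *
w=wcam();print([proj(w,[566.5,-68.8,z]) for z in (12,33)])"
```

```text
[566.2 -64.8 113.8] [-3.138  0.037  0.53 ] 0.1358076797764241
[(np.float64(284.1038440923498), np.float64(209.66319658856793)), (np.float64(284.43625457088683), np.float64(216.61122354913556))]
```

View pics/z20.png

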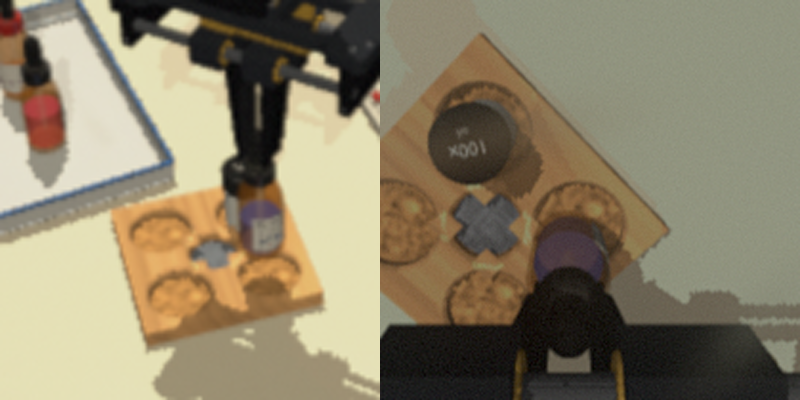

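>>> {"method": "arm_command", "body": {
  "deltas": [
    [[1, 0.005, -0.025, -0.03, 0], [1, 0, -0.01, -0.06, 0], [1, 0, 0, -0.06, 0], [1, 0, 0, -0.05, 0], [1, 0, 0, -0.03, 0], [1, 0, 0, 0, 0], [1, 0, 0, 0, 0]]
  ]
}}

```text
t: 57.52
eef_pos: [567.3, -69.3, 89.5]
tcp_rot: [-3.14, 0.035, 0.529]
ft_force: [0.0, 0.5, -0.1]
opening: 0.134
```

```bash
python3 z.py 21 160 160 290 290
```

```text
[567.3 -69.3  89.8] [-3.14   0.035  0.529] 0.13563192686560932
```

View pics/z21.png

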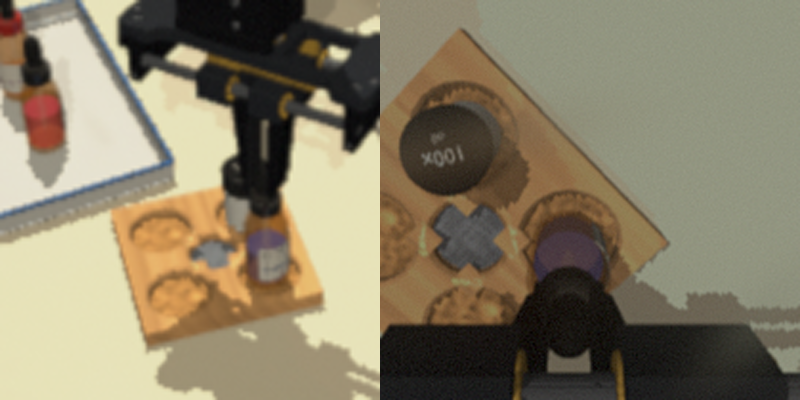

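>>> {"method": "arm_command", "body": {
  "deltas": [
    [[1, 0, 0, -0.02, 0], [1, 0, 0, -0.02, 0], [1, 0, 0, -0.01, 0], [1, 0, 0, 0, 0], [1, 0, 0, 0, 0]]
  ]
}}

```text
t: 58.03
eef_pos: [567.6, -69.2, 84.9]
tcp_rot: [-3.141, 0.034, 0.53]
ft_force: [0.3, 0.3, -0.6]
opening: 0.135
```

>>> {"method": "arm_command", "body": {
  "deltas": [
    [[1, 0, 0, -0.01, 0], [1, 0, 0, 0, 0]]
  ]
}}

```text
t: 58.2
eef_pos: [567.7, -69.2, 83.9]
tcp_rot: [-3.141, 0.034, 0.53]
ft_force: [0.7, -0.4, -1.1]
opening: 0.138
```

>>> {"method": "arm_command", "body": {
  "deltas": [
    [[1, 0, 0, -0.01, 0], [1, 0, 0, -0.01, 0], [1, 0, 0, 0, 0]]
  ]
}}

```text
t: 58.45
eef_pos: [568.8, -69.5, 83.8]
tcp_rot: [3.14, 0.031, 0.53]
ft_force: [0.8, -0.3, -1.6]
opening: 0.136
```

>>> {"method": "arm_command", "body": {
  "deltas": [
    [[1, 0, 0, -0.01, 0], [0.8, 0, 0, 0, 0], [0.7, 0, 0, 0, 0], [0.55, 0, 0, 0, 0], [0.55, 0, 0, 0, 0], [0.55, 0, 0, 0.03, 0], [0.55, 0, 0, 0.08, 0], [0.55, 0, 0, 0.12, 0], [0.55, 0, 0, 0.12, 0], [0.55, 0, 0, 0.12, 0], [0.55, 0, 0, 0.1, 0], [0.55, 0, 0, 0.05, 0]]
  ]
}}

```text
t: 59.45
eef_pos: [568.3, -69.4, 148.9]
tcp_rot: [3.141, 0.033, 0.53]
ft_force: [0.1, 0.5, -0.8]
opening: 0.452
```

```bash
python3 z.py 22 160 160 290 290; python3 -c "
from h import *
w=wcam();print([proj(w,[567,-69.3,z]) for z in (102,12)])"
```

```text
[568.3 -69.4 148.5] [3.141 0.032 0.53 ] 0.45312465624796733
[(np.float64(279.2980498705957), np.float64(230.04102789180638)), (np.float64(279.0334788348365), np.float64(200.10114807501986))]
```

View pics/z22.png

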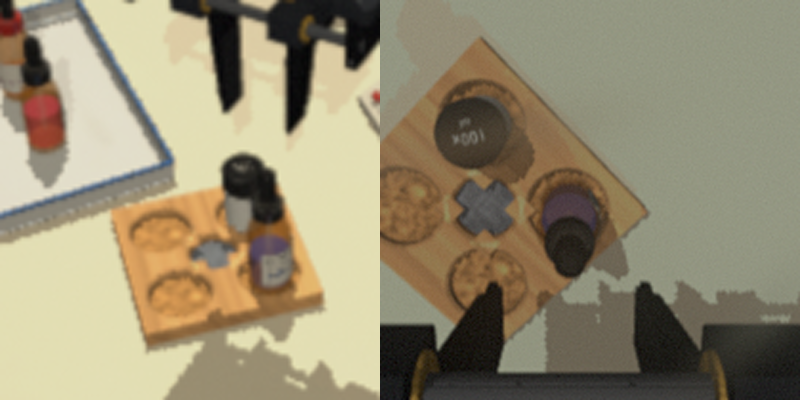

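Purple is back in its well, upright. Next is red.

>>> {"method": "arm_command", "body": {
  "deltas": [
    [[0.55, -0.12, 0.38, 0, 0], [0.55, -0.12, 0.38, 0, 0], [0.55, -0.12, 0.38, 0, 0], [0.55, -0.12, 0.38, 0, 0], [0.55, -0.12, 0.38, 0, 0], [0.55, -0.08, 0.28, 0, 0], [0.55, 0, 0, 0, 0], [0.55, 0, 0, 0, 0], [0.55, 0, 0, 0, 0]]
  ]
}}

```text
t: 60.35
eef_pos: [493.4, 155.2, 141.5]
tcp_rot: [-3.139, 0.041, 0.526]
ft_force: [0.5, -0.7, 0.2]
opening: 0.45
```

>>> {"method": "arm_command", "body": {
  "deltas": [
    [[0.55, 0.02, 0.05, 0, 0], [0.55, 0.015, 0.03, 0, 0], [0.55, 0, 0, 0, 0], [0.55, 0, 0, 0, 0]]
  ]
}}

```text
t: 60.68
eef_pos: [498.6, 160.8, 140.7]
tcp_rot: [-3.138, 0.042, 0.522]
ft_force: [0.1, -0.0, -0.7]
opening: 0.452
```

```bash
python3 z.py 23 100 110 290 310; python3 -c "
from h import *
w=wcam();print(proj(w,[497,164,100]))"
```

```text
[498.4 160.8 140.7] [-3.138  0.042  0.522] 0.44691367375089314
(np.float64(275.9298081134239), np.float64(230.4710901312668))
```

View pics/z23.png

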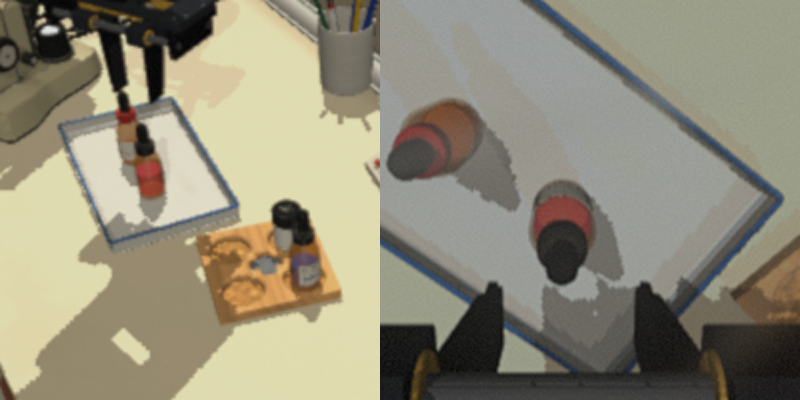

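>>> {"method": "arm_command", "body": {
  "deltas": [
    [[0.55, -0.01, 0.03, -0.06, 0.01], [0.55, 0, 0, -0.1, 0], [0.55, 0, 0, -0.1, 0], [0.55, 0, 0, -0.1, 0], [0.55, 0, 0, -0.1, 0], [0.55, 0, 0, -0.05, 0], [0.55, 0, 0, -0.03, 0], [0.55, 0, 0, 0, 0], [0.55, 0, 0, 0, 0]]
  ]
}}

```text
t: 61.58
eef_pos: [495.9, 163.6, 79.3]
tcp_rot: [-3.137, 0.045, 0.531]
ft_force: [-0.0, -1.0, 0.2]
opening: 0.45
```

>>> {"method": "arm_command", "body": {
  "deltas": [
    [[0.55, 0.01, 0, 0, 0], [1, 0, 0, 0, 0], [1, 0, 0, 0, 0], [1, 0, 0, 0, 0], [1, 0, 0, 0, 0], [1, 0, 0, 0, 0], [1, 0, 0, 0, 0]]
  ]
}}

```text
t: 62.17
eef_pos: [497.8, 163.8, 81.0]
tcp_rot: [-3.138, 0.042, 0.531]
ft_force: [0.0, -0.3, -1.4]
opening: 0.136
```

>>> {"method": "arm_command", "body": {
  "deltas": [
    [[1, 0, 0, 0.04, 0], [1, 0, 0, 0.08, 0], [1, 0, 0, 0.12, 0], [1, 0, 0, 0.12, 0], [1, 0, 0, 0.12, 0], [1, 0, 0, 0.12, 0], [1, 0, 0, 0.1, 0], [1, 0, 0, 0.05, 0], [1, 0, 0, 0, 0], [1, 0, 0, 0, 0]]
  ]
}}

```text
t: 63.0
eef_pos: [497.0, 163.7, 163.7]
tcp_rot: [-3.139, 0.041, 0.531]
ft_force: [-0.3, -0.1, -2.2]
opening: 0.136
```

>>> {"method": "arm_command", "body": {
  "deltas": [
    [[1, 0, -0.05, 0, 0], [1, 0, -0.1, 0, 0], [1, 0, -0.14, 0, 0], [1, 0.01, -0.17, 0, 0], [1, 0.01, -0.17, 0, 0], [1, 0.01, -0.17, 0, 0], [1, 0.01, -0.17, 0, 0], [1, 0.01, -0.17, 0, 0], [1, 0.01, -0.17, 0, 0], [1, 0.01, -0.17, 0, 0], [1, 0.01, -0.17, 0, 0], [1, 0, -0.14, 0, 0]]
  ]
}}

```text
t: 64.0
eef_pos: [500.2, -28.9, 157.3]
tcp_rot: [-3.133, 0.052, 0.534]
ft_force: [0.9, 0.1, -1.3]
opening: 0.138
```

>>> {"method": "arm_command", "body": {
  "deltas": [
    [[1, 0, -0.1, 0, 0], [1, 0, -0.05, 0, 0], [1, 0, 0, 0, 0], [1, 0, 0, 0, 0]]
  ]
}}

```text
t: 64.33
eef_pos: [498.8, -48.7, 155.8]
tcp_rot: [-3.131, 0.055, 0.529]
ft_force: [-0.2, 0.5, -1.4]
opening: 0.139
```

>>> {"method": "arm_command", "body": {
  "deltas": [
    [[1, 0.03, -0.01, -0.04, 0], [1, 0.03, -0.01, -0.08, 0], [1, 0, 0, -0.1, 0], [1, 0, 0, -0.1, 0], [1, 0, 0, -0.06, 0], [1, 0, 0, -0.04, 0], [1, 0, 0, 0, 0], [1, 0, 0, 0, 0]]
  ]
}}

```text
t: 65.0
eef_pos: [505.0, -47.6, 107.9]
tcp_rot: [-3.129, 0.056, 0.534]
ft_force: [-0.6, 0.7, -0.9]
opening: 0.135
```

```bash
python3 z.py 24 160 160 290 290
```

```text
[505.2 -47.8 108.3] [-3.129  0.055  0.534] 0.13782562667648035
```

View pics/z24.png

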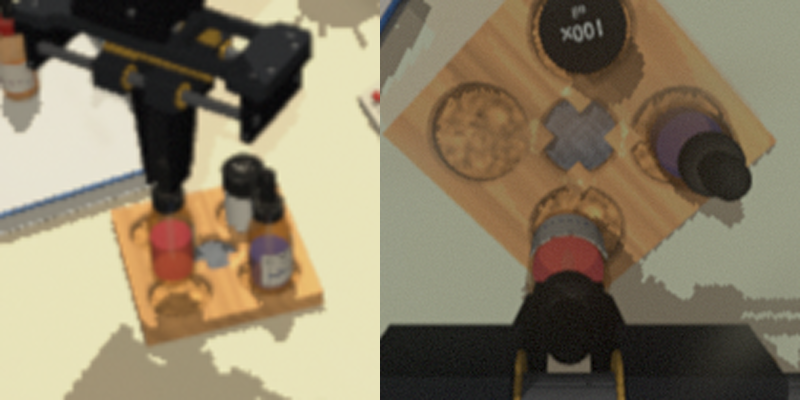

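>>> {"method": "arm_command", "body": {
  "deltas": [
    [[1, -0.005, -0.025, -0.03, 0], [1, 0, -0.01, -0.05, 0], [1, 0, 0, -0.05, 0], [1, 0, 0, -0.03, 0], [1, 0, 0, -0.02, 0], [1, 0, 0, 0, 0], [1, 0, 0, 0, 0]]
  ]
}}

```text
t: 65.68
eef_pos: [505.1, -52.0, 89.4]
tcp_rot: [-3.131, 0.054, 0.533]
ft_force: [-0.8, -0.4, -0.9]
opening: 0.131
```

```bash
python3 z.py 25 160 160 290 290
```

```text
[505.1 -51.9  89.6] [-3.131  0.054  0.533] 0.13671178782692203
```

View pics/z25.png

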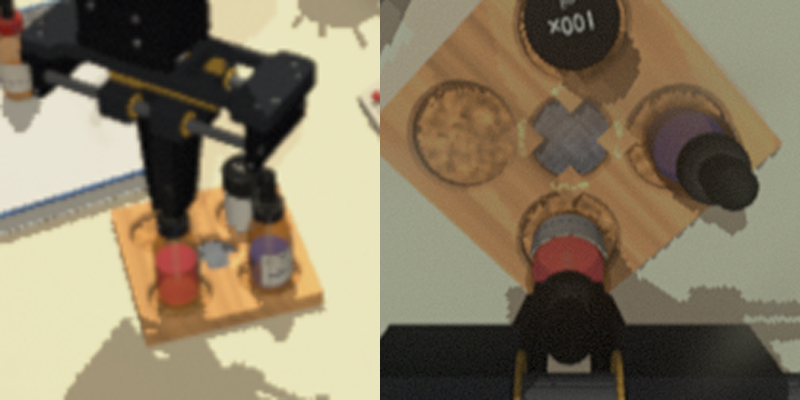

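Red is over the well. I'll lower it to the floor.

>>> {"method": "arm_command", "body": {
  "deltas": [
    [[1, 0, 0, -0.02, 0], [1, 0, 0, -0.02, 0], [1, 0, 0, -0.01, 0], [1, 0, 0, 0, 0], [1, 0, 0, 0, 0]]
  ]
}}

```text
t: 66.2
eef_pos: [505.3, -51.9, 84.4]
tcp_rot: [-3.132, 0.053, 0.533]
ft_force: [-1.1, 0.2, -0.7]
opening: 0.137
```

>>> {"method": "arm_command", "body": {
  "deltas": [
    [[1, 0, 0, -0.01, 0], [1, 0, 0, -0.01, 0], [1, 0, 0, 0, 0]]
  ]
}}

```text
t: 66.45
eef_pos: [506.0, -52.1, 83.5]
tcp_rot: [-3.133, 0.052, 0.533]
ft_force: [0.3, 0.2, -2.3]
opening: 0.136
```

>>> {"method": "arm_command", "body": {
  "deltas": [
    [[1, -0.005, 0, -0.01, 0], [1, 0, 0, -0.01, 0], [1, 0, 0, 0, 0]]
  ]
}}

```text
t: 66.7
eef_pos: [506.5, -52.4, 83.6]
tcp_rot: [-3.136, 0.049, 0.533]
ft_force: [0.0, -0.2, -1.1]
opening: 0.132
```

>>> {"method": "arm_command", "body": {
  "deltas": [
    [[0.8, 0, 0, 0, 0], [0.7, 0, 0, 0, 0], [0.55, 0, 0, 0, 0], [0.55, 0, 0, 0, 0], [0.55, 0, 0, 0.03, 0], [0.55, 0, 0, 0.08, 0], [0.55, 0, 0, 0.12, 0], [0.55, 0, 0, 0.12, 0], [0.55, 0, 0, 0.12, 0], [0.55, 0, 0, 0.12, 0], [0.55, 0, 0, 0.1, 0], [0.55, 0, 0, 0.05, 0]]
  ]
}}

```text
t: 67.7
eef_pos: [505.5, -52.1, 162.5]
tcp_rot: [-3.134, 0.051, 0.533]
ft_force: [-0.4, -0.6, 0.3]
opening: 0.448
```

```bash
python3 z.py 26 160 160 290 290
```

```text
[505.5 -52.1 162. ] [-3.134  0.051  0.533] 0.4522580826164355
```

View pics/z26.png

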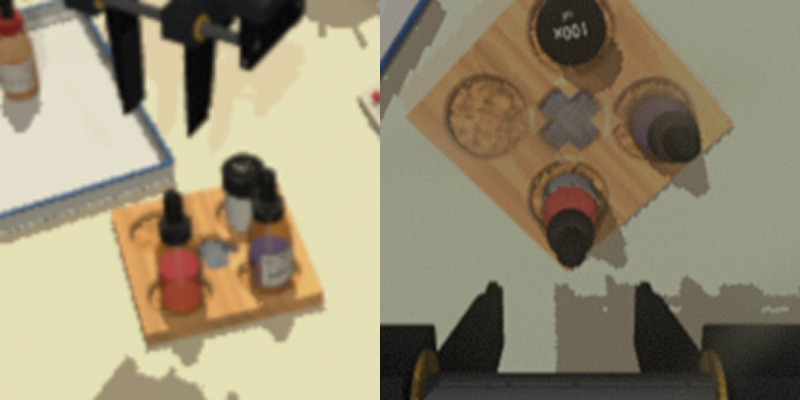

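Red is seated. I'll rise and use bursts to take out tilt before the last bottle.

>>> {"method": "arm_command", "body": {
  "deltas": [
    [[0.55, 0, 0, 0.3, 0], [0.55, 0, 0, 0.1, 0], [0.55, 0, 0, 0, 0], [0.55, 0, -0.4, 0, 0], [0.55, 0, -0.4, 0, 0], [0.55, 0, -0.4, 0, 0], [0.55, 0, 0, 0, 0], [0.55, 0, 0, 0, 0], [0.55, 0, 0, 0, 0]]
  ]
}}

```text
t: 68.55
eef_pos: [503.0, -175.3, 196.5]
tcp_rot: [-3.128, 0.055, 0.537]
ft_force: [0.1, 0.3, 0.0]
opening: 0.449
```

>>> {"method": "arm_command", "body": {
  "deltas": [
    [[0.55, 0, 0.4, 0, 0], [0.55, 0, 0.4, 0, 0], [0.55, 0, 0.4, 0, 0], [0.55, 0, 0, 0, 0], [0.55, 0, 0, 0, 0], [0.55, 0, 0, 0, 0], [0.55, 0, -0.4, 0, 0], [0.55, 0, -0.4, 0, 0], [0.55, 0, -0.4, 0, 0], [0.55, 0, 0, 0, 0], [0.55, 0, 0, 0, 0], [0.55, 0, 0, 0, 0]]
  ]
}}

```text
t: 69.55
eef_pos: [499.6, -171.9, 191.8]
tcp_rot: [-3.124, 0.059, 0.542]
ft_force: [0.0, 0.8, 0.3]
opening: 0.451
```

>>> {"method": "arm_command", "body": {
  "deltas": [
    [[0.55, 0, 0.4, 0, 0], [0.55, 0, 0.4, 0, 0], [0.55, 0, 0.4, 0, 0], [0.55, 0, 0, 0, 0], [0.55, 0, 0, 0, 0], [0.55, 0, 0, 0, 0], [0.55, 0, -0.4, 0, 0], [0.55, 0, -0.4, 0, 0], [0.55, 0, -0.4, 0, 0], [0.55, 0, 0, 0, 0], [0.55, 0, 0, 0, 0], [0.55, 0, 0, 0, 0]]
  ]
}}

```text
t: 70.55
eef_pos: [497.2, -172.1, 191.2]
tcp_rot: [-3.125, 0.059, 0.543]
ft_force: [0.5, 0.5, -0.2]
opening: 0.452
```

>>> {"method": "arm_command", "body": {
  "deltas": [
    [[0.55, 0, 0.4, 0, -0.01], [0.55, 0, 0.4, 0, 0], [0.55, 0, 0.4, 0, 0], [0.55, 0, 0.4, 0, 0], [0.55, 0, 0.4, 0, 0], [0.55, 0, 0.4, -0.02, 0], [0.55, 0, 0.4, -0.02, 0], [0.55, 0, 0.4, -0.02, 0], [0.55, 0.01, 0.4, 0, 0], [0.55, 0.01, 0.3, 0, 0], [0.55, 0, 0, 0, 0], [0.55, 0, 0, 0, 0]]
  ]
}}

```text
t: 71.55
eef_pos: [490.9, 237.4, 185.3]
tcp_rot: [-3.125, 0.058, 0.538]
ft_force: [0.2, -1.1, -0.2]
opening: 0.452
```

>>> {"method": "arm_command", "body": {
  "deltas": [
    [[0.55, 0.05, -0.01, -0.08, -0.01], [0.55, 0.05, 0, -0.12, 0], [0.55, 0.02, 0, -0.12, 0], [0.55, 0, 0, -0.08, 0], [0.55, 0, 0, 0, 0], [0.55, 0, 0, 0, 0]]
  ]
}}

```text
t: 72.05
eef_pos: [503.6, 232.9, 140.5]
tcp_rot: [-3.125, 0.06, 0.526]
ft_force: [-0.3, -0.8, 0.2]
opening: 0.45
```

```bash
python3 z.py 27 100 110 290 310; python3 -c "
from h import *
w=wcam();print(proj(w,[504.5,236.3,100]))"
```

```text
[503.7 233.2 141. ] [-3.125  0.059  0.526] 0.45481550119301967
(np.float64(278.2594104251369), np.float64(227.11223485309299))
```

View pics/z27.png

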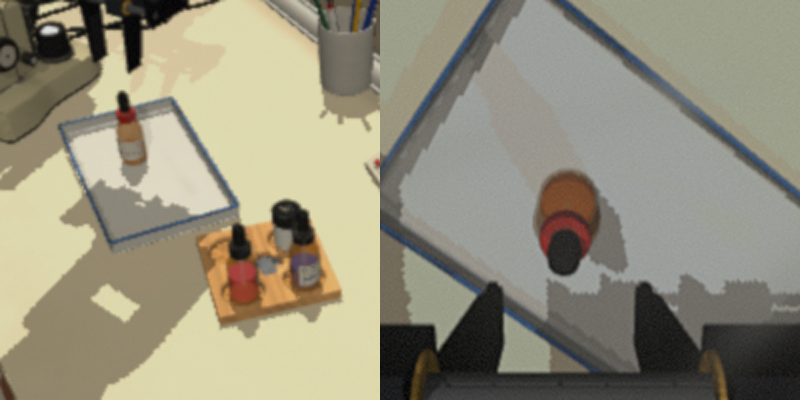

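>>> {"method": "arm_command", "body": {
  "deltas": [
    [[0.55, 0.02, 0.025, -0.06, 0], [0.55, 0, 0, -0.1, 0], [0.55, 0, 0, -0.1, 0], [0.55, 0, 0, -0.1, 0], [0.55, 0, 0, -0.1, 0], [0.55, 0, 0, -0.05, 0], [0.55, 0, 0, -0.03, 0], [0.55, 0, 0, 0, 0], [0.55, 0, 0, 0, 0]]
  ]
}}

```text
t: 72.95
eef_pos: [505.6, 236.2, 81.7]
tcp_rot: [-3.125, 0.058, 0.527]
ft_force: [0.3, 0.4, 0.2]
opening: 0.453
```

>>> {"method": "arm_command", "body": {
  "deltas": [
    [[0.55, 0, 0, -0.02, 0], [1, 0, 0, 0, 0], [1, 0, 0, 0, 0], [1, 0, 0, 0, 0], [1, 0, 0, 0, 0], [1, 0, 0, 0, 0], [1, 0, 0, 0, 0]]
  ]
}}

```text
t: 73.53
eef_pos: [506.4, 236.5, 81.1]
tcp_rot: [-3.126, 0.055, 0.527]
ft_force: [-0.1, -0.5, -1.4]
opening: 0.133
```

>>> {"method": "arm_command", "body": {
  "deltas": [
    [[1, 0, 0, 0.04, 0], [1, 0, 0, 0.08, 0], [1, 0, 0, 0.12, 0], [1, 0, 0, 0.12, 0], [1, 0, 0, 0.12, 0], [1, 0, 0, 0.12, 0], [1, 0, 0, 0.1, 0], [1, 0, 0, 0.05, 0], [1, 0, 0, 0, 0], [1, 0, 0, 0, 0]]
  ]
}}

```text
t: 74.37
eef_pos: [505.8, 236.3, 163.7]
tcp_rot: [-3.126, 0.054, 0.527]
ft_force: [0.2, -0.3, -1.6]
opening: 0.133
```

>>> {"method": "arm_command", "body": {
  "deltas": [
    [[1, 0, -0.05, 0, 0], [1, 0.01, -0.1, 0, 0], [1, 0.01, -0.14, 0, 0], [1, 0.02, -0.17, 0, 0], [1, 0.02, -0.17, 0, 0], [1, 0.02, -0.17, 0, 0], [1, 0.02, -0.17, 0, 0], [1, 0.02, -0.17, 0, 0], [1, 0.02, -0.17, 0, 0], [1, 0.02, -0.17, 0, 0], [1, 0.01, -0.17, 0, 0], [1, 0, -0.1, 0, 0]]
  ]
}}

```text
t: 75.37
eef_pos: [519.3, 42.9, 158.1]
tcp_rot: [-3.122, 0.065, 0.527]
ft_force: [-0.3, 1.1, -1.3]
opening: 0.134
```

>>> {"method": "arm_command", "body": {
  "deltas": [
    [[1, 0, -0.08, 0, 0], [1, 0, -0.06, 0, 0], [1, 0, -0.03, 0, 0], [1, 0, 0, 0, 0], [1, 0, 0, 0, 0]]
  ]
}}

```text
t: 75.78
eef_pos: [518.3, 21.4, 157.3]
tcp_rot: [-3.121, 0.066, 0.523]
ft_force: [0.2, -0.7, -0.4]
opening: 0.134
```

>>> {"method": "arm_command", "body": {
  "deltas": [
    [[1, 0.01, -0.05, -0.04, 0], [1, 0.01, -0.04, -0.08, 0], [1, 0.01, -0.01, -0.1, 0], [1, 0, 0, -0.1, 0], [1, 0, 0, -0.06, 0], [1, 0, 0, -0.04, 0], [1, 0, 0, 0, 0], [1, 0, 0, 0, 0]]
  ]
}}

```text
t: 76.45
eef_pos: [521.2, 12.5, 109.6]
tcp_rot: [-3.12, 0.068, 0.527]
ft_force: [0.1, 0.4, -0.4]
opening: 0.134
```

```bash
python3 z.py 28 160 160 290 290
```

```text
[521.3  12.4 110. ] [-3.12   0.067  0.526] 0.1357453027067406
```

View pics/z28.png

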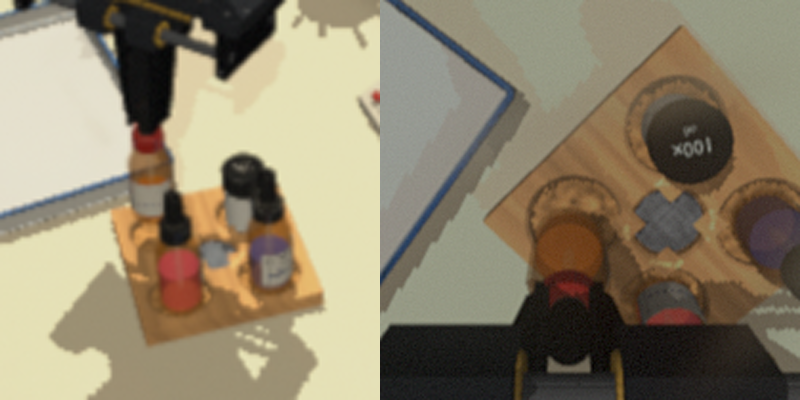

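>>> {"method": "arm_command", "body": {
  "deltas": [
    [[1, 0, 0, -0.03, 0], [1, 0, 0, -0.05, 0], [1, 0, 0, -0.05, 0], [1, 0, 0, -0.03, 0], [1, 0, 0, -0.02, 0], [1, 0, 0, 0, 0], [1, 0, 0, 0, 0]]
  ]
}}

```text
t: 77.13
eef_pos: [521.7, 12.5, 91.1]
tcp_rot: [-3.122, 0.065, 0.527]
ft_force: [0.3, 0.4, -1.1]
opening: 0.131
```

```bash
python3 z.py 29 160 160 290 290
```

```text
[521.8  12.5  91.2] [-3.122  0.065  0.527] 0.13342409024902022
```

View pics/z29.png

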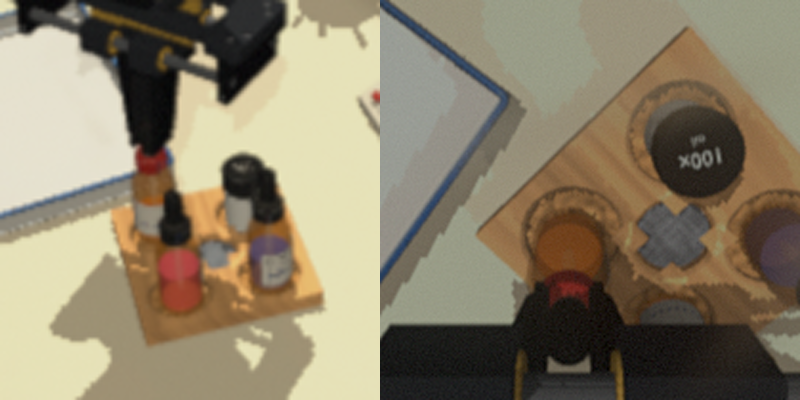

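>>> {"method": "arm_command", "body": {
  "deltas": [
    [[1, 0, 0, -0.02, 0], [1, 0, 0, -0.02, 0], [1, 0, 0, -0.015, 0], [1, 0, 0, 0, 0], [1, 0, 0, 0, 0]]
  ]
}}

```text
t: 77.65
eef_pos: [522.0, 12.5, 85.6]
tcp_rot: [-3.122, 0.064, 0.526]
ft_force: [0.6, 0.0, -0.9]
opening: 0.133
```

>>> {"method": "arm_command", "body": {
  "deltas": [
    [[1, 0, 0, -0.01, 0], [1, 0, 0, -0.01, 0], [1, 0, 0, 0, 0]]
  ]
}}

```text
t: 77.9
eef_pos: [522.1, 12.4, 83.4]
tcp_rot: [-3.122, 0.064, 0.526]
ft_force: [1.2, -0.1, -0.6]
opening: 0.135
```

>>> {"method": "arm_command", "body": {
  "deltas": [
    [[1, 0, 0, -0.01, 0], [1, 0, 0, -0.01, 0], [1, 0, 0, 0, 0]]
  ]
}}

```text
t: 78.15
eef_pos: [523.2, 12.6, 83.8]
tcp_rot: [-3.124, 0.061, 0.526]
ft_force: [0.0, 0.4, -1.2]
opening: 0.134
```

Contact with the well floor. I'll release and rise well clear.

>>> {"method": "arm_command", "body": {
  "deltas": [
    [[1, 0, 0, -0.01, 0], [0.8, 0, 0, 0, 0], [0.7, 0, 0, 0, 0], [0.55, 0, 0, 0, 0], [0.55, 0, 0, 0, 0], [0.55, 0, 0, 0.03, 0], [0.55, 0, 0, 0.08, 0], [0.55, 0, 0, 0.12, 0], [0.55, 0, 0, 0.15, 0], [0.55, 0, 0, 0.15, 0], [0.55, 0, 0, 0.15, 0], [0.55, 0, 0, 0.15, 0]]
  ]
}}

```text
t: 79.15
eef_pos: [521.6, 12.7, 169.0]
tcp_rot: [-3.121, 0.066, 0.526]
ft_force: [-0.2, 0.4, 0.1]
opening: 0.451
```

>>> {"method": "arm_command", "body": {
  "deltas": [
    [[0.55, -0.05, -0.05, 0.3, 0], [0.55, -0.1, -0.1, 0.3, 0], [0.55, -0.1, -0.1, 0.3, 0], [0.55, 0, 0, 0, 0], [0.55, 0, 0, 0, 0], [0.55, 0, 0, 0, 0]]
  ]
}}

```text
t: 79.65
eef_pos: [495.3, -13.0, 269.7]
tcp_rot: [-3.126, 0.06, 0.527]
ft_force: [-0.0, 0.4, -0.3]
opening: 0.451
```

```bash
python3 - <<'E'
from h import *
w=wcam('w30.png');b=snap('side','s30.png');s=env.state();print(s['eef_pos'],s['t'])
a=snap('top','t30.png')
f=b['frame'][180:370,130:350,::-1];cv2.imwrite('pics/z30.png',cv2.resize(f,None,fx=3.4,fy=3,interpolation=cv2.INTER_CUBIC))
E
```

```text
[495.14596383 -12.75909829 268.56997336] 79.75
```

View pics/w30.png

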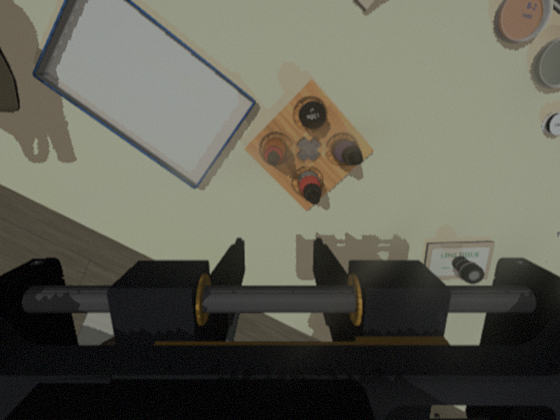

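View pics/z30.png

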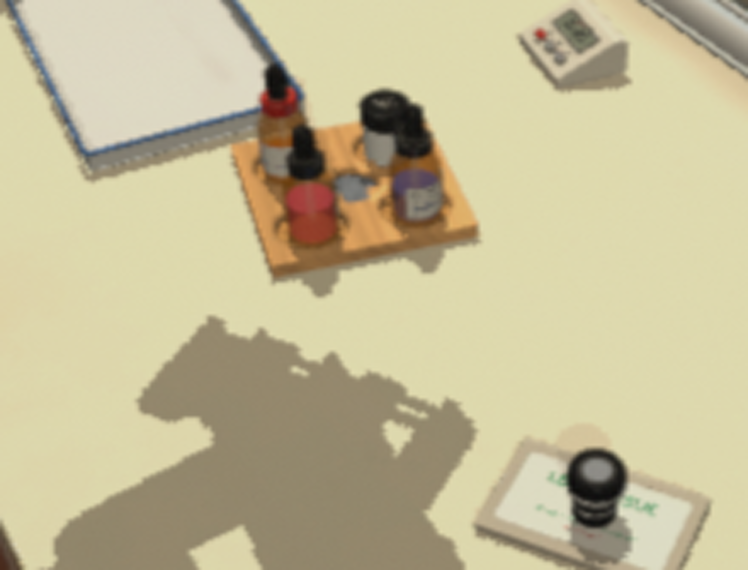

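View pics/t30.png

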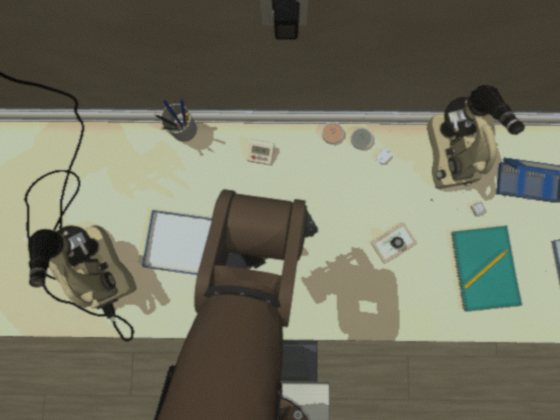

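```bash
python3 - <<'E'
from h import *
a=env.read_camera('top');b=env.read_camera('side')
print('eyepiece top',onz(a,398,242,50),onz(b,130+597/3.4,180+468/3,50))
s=env.state();print(s['t'],s['eef_pos'],np.abs(s['qvel']).max())
print(env.job_done())
E
```

```text
eyepiece top [ 513.02036205 -333.35110248   50.        ] [ 513.97679572 -334.8169152    50.        ]
79.9 [495.15997144 -12.71738828 268.05130078] 0.003320813144011153
the job is handed in; nothing more can be done
None
```

The job is done and handed in at 79.9 s of the 144 s allowed. I stood all three bottles in the tray, then the eyepiece tube-down on the booklet. After that I put purple, red and orange back in their own wells. Each was lowered until it touched down before I let go.

**Final checks:**
- **Bottles:** the side and wrist pictures show all three upright in the wells they came from.
- **Pot and timer:** by eye, the pot is still in its well and the timer looks where it was; I did not measure either.
- **Eyepiece:** it measures (513.0, -333.4) in the top view and (514.0, -334.8) in the side view. The booklet centre, measured with the same two cameras, is (512.9, -333.3) and (514.7, -335.0), so the eyepiece is within 1 mm of the middle.
- **Gripper:** it was about 160 mm above the bottles, still and holding nothing. The forces reported after each move stayed below 3 N.

**Disagreements:**
- **Camera offset:** the wrist camera put the stand 2–5 mm further in y than the fixed cameras did. I used the wrist values for grasping and placing.
- **Wrist tilt:** the wrist slowly drifted to about 4° of tilt. Attempts to remove it worked only partly. Within any one carry it changed by less than about 1°, and the bottles settled upright when set down.

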